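Clear the trimming jig: park the draw pin, open the gate, sweep the chips into the tray

ROBOT

A 7-joint arm with a two-finger parallel gripper is mounted at the origin on the work surface; the furniture and walls round the work are solid. World frame = base frame: x ahead of the robot, y to its left, z up, the work surface at z = 0. Lengths are in m, angles in rad, forces in N, time in s.
With the tool pointing down it reaches from about 0.425 to 0.825 m from the base axis. Payload 3.6 kg.
Tool frame: the origin (TCP) lies midway between the tips of the shut fingers; the grasp point (between the pads) lies manip.grasp_offset behind it (manip.grasp_offset is the distance from the TCP to the grasp point, in m); z points along the fingers, x is the direction in which the jaws open and shut, and the axes are right-handed (so a half turn about z gives the same grasp; the last joint's range is limited). The gripper opens to 85 mm and grips with 20 to 120 N. Pads are 22 mm wide; open, the fingers measure 114 mm over their backs; the gripper's body (76 mm by 85 mm) begins 54 mm behind the grasp point. The pads swing forward as they close: fully open they stand 13 mm farther back than shut.
Start: joints at [1.248, 0.615, -0.013, 1.423, 0.008, 1.103, -0.04], TCP at [0.189, -0.622, 0.211] pointing down, gripper open.
Joint ranges: [-3.12, 3.12], [-0.3, 2.06], [-1.34, 1.32], [0.26, 2.42], [-1.36, 4.5], [0.01, 1.98], [-2.84, 2.84]. Speed limits (rad/s): [2.79, 2.79, 3.14, 3.14, 3.14, 3.14, 3.14].

INTERFACE

Orientations are given as a unit quaternion [x, y, z, w].
In Python, from cell import telemetry, camera, ticket, manip gives the robot as it stands. The module is installed in compiled form; this text tells all that it offers.
- The arm moves only by the tool move_arm, never from a script. Its argument "steps" is a list of rows, each a list of 3 entries, a list of its own where there are three numbers: the turn, a rotation vector about the tool's x, y, z in degrees, then the shift along the tool's x, y, z in cm, then the closure, from 0 (fully open) to 1 (shut). A call has 1 to 8 rows; each row shifts and turns the commanded pose from where the row before left it, along the tool's axes as they then stand; what a row does not reach is not made up. A row lasts 1/10 s, in which the tool goes at most 50 mm and 8.59 degrees, less where a joint would pass 70% of its speed; a pose out of reach is approached as far as the arm can. A call with a gripper value outside its range is refused whole. The fingers move at their own pace and stop on an object; the grip force is fixed at half the most. Time passes only in rows, so rows that do not move let the fingers close. It gives the time, the measured TCP pose, the force and the opening at its end, in the units of the state.
- telemetry.get_obs(): the state, without advancing time (a new reading comes with each control period).
- camera(name): name is "scene" or "top" or "wrist"; returns a dict with "color" (400x640x3 uint8, red, green, blue), "range_z" (400x640 float32, m along the optical axis (not along the pixel's ray), 0 where there is no reading), "fx", "fy", "cx", "cy" (pixels), "position" and "orientation" of the camera in the world. Camera axes: x right, y down, z forward; pixel columns grow to the right and rows downward; lengths in m; the calibration is good to about 2 mm. A picture is of the moment at which its call begins.
- ticket.sign_off(): hands the job in, once; it reports no verdict.
The state is a dict: "time": time; "joint_pos": joint angles; "dq": joint speeds; "effort": joint torques, N m; "tool_pos": TCP position; "eef_rot": TCP orientation; "wrist_force": force on the tool from outside, world axes, zero at the start; "moment": the same for the moment, N m; "gripper_width": opening from 0.0 (shut) to 1.0 (fully open).
Only numpy, scipy, OpenCV 4.12 (cv2) and the standard library are available. Lean on these libraries where they do the work, as an engineer would, in place of code of your own. Each camera call takes 0.05 s, during which the arm holds its last target.

TASK

Clear the trimming jig: push the upright arm of the gate's locking pin gently along its slot, without gripping it, until the pin is fully drawn, then tip the arm into the side notch so the pin stays parked. Slide the gate fully open by its knob, pick up the loose maple block and with it sweep all four wood chips along the bed into the tray at the end. Finally lay the block flat on the bench beside the jig; leave the pin parked, the gate open, and the nail jar and tape measure where they are.

Things in the scene. Friction and masses are not known exactly. Their poses are not given: they have to be found in the camera images.
- jig: Fixed plywood trimming jig; origin on the bench under it, z up. Its deck (bed), 30 mm above the bench, spans x -125..75, y -140..120 mm. The channel to sweep lies between two wooden fences, x -55..55 mm, fence tops 50 mm above the bench. At the -y end the deck drops straight into a steel tray.
- pin: Steel locking pin, 14 mm thick, 133 mm long, lying along jig y, 42.5 mm above the bench; origin on its axis at the arm, y along the pin (tip at -89 mm), z along the arm. Locked: origin at jig (-90, -45) mm, arm upright, tip through the gate. Drawn: pushed to jig y = -3 mm, where the arm meets the slot's end. Parked: arm tipped toward jig -x, resting about 75 degrees from upright.
- pin_knob (a point): Centre of the 18 mm steel ball on the end of the pin's arm (arm 8 mm thick; ball centre 46 mm from the pin's axis, so about 88 mm above the bench when upright).
- gate (a joint): Travel of the aluminium gate in m: 0 closed across the channel, 0.106 fully open; it slides toward jig -x. Blade 172 mm long, 12 mm thick (jig y -131..-119 mm), top 60 mm above the bench; about 2.5 N of friction. The locking pin holds it shut until drawn.
- gate_knob (a point): Middle of the round steel knob standing on the gate blade, 75 mm above the bench: stem 12 mm thick, head 18 mm thick, top 90 mm above the bench. At jig (32, -125) mm when shut, (-74, -125) mm when open.
- tray (a point): Centre of the tray's inner floor, 4 mm above the bench; axes as the jig's. Inside 131 mm along x, 108 mm along y, rim 24 mm above the bench.
- chip0: Round sawn wood plug, 20 mm across, 12 mm tall, loose on the deck; origin at its underside's centre.
- chip1: Wood offcut 24 x 18 x 12 mm, loose on the deck; origin at its underside's centre.
- chip2: Wood offcut 24 x 18 x 12 mm, loose on the deck; origin at its underside's centre.
- chip3: Round sawn wood plug, 20 mm across, 12 mm tall, loose on the deck; origin at its underside's centre.
- scraper: Maple block, 45 x 90 x 30 mm, lying flat on the bench to the left of the jig; origin at its underside's centre (for its directions see scraper_mid).
- scraper_mid (a point): Centre of the maple block: x across its 45 mm width (grasp here), y along its 90 mm length, z up its 30 mm thickness.
- nail_jar: Bystander: jar of nails, 74 mm across, 114 mm tall; origin at its underside's centre.
- tape_measure: Bystander: tape measure, 87 x 78 x 35 mm; origin at its underside's centre.
- notch (a point): Middle of the parking notch, top of the aluminium pin housing, 56.5 mm above the bench; axes as the jig's. The housing spans jig x -103..-77, y -105..50 mm; a 10 mm wide roof slot for the pin's arm runs at jig x = -90, y -51..1 mm; the notch is the slot's +y end (jig y -15..1 mm), open toward jig -x.

How it is judged:
On the way, in this order (a step that is already met when the one before it is completed fails the run):
1. the pin is drawn and its arm lies in the side notch, the gate still shut (y of pin in the frame of jig between -0.018 and 0.004 m and angle between pin's own z axis and vertical above 0.9 rad and x of pin_knob in the frame of jig below -0.118 m and distance between pin and jig below 0.13 m and value of joint gate below 0.02 m), for 0.2 s.
2. the gate is open, the pin still parked (value of joint gate above 0.09 m and y of pin in the frame of jig between -0.018 and 0.004 m and angle between pin's own z axis and vertical above 0.9 rad and x of pin_knob in the frame of jig below -0.118 m and distance between pin and jig below 0.13 m), for 0.2 s.
3. the maple block is held in the fingers low over the bed, between the fences (contact force between the fingers and scraper above 1 N and x of scraper_mid in the frame of jig between -0.05 and 0.05 m and y of scraper_mid in the frame of jig between -0.14 and 0.12 m and z of scraper_mid in the frame of jig between 0.035 and 0.055 m), for 0.1 s.
4. all four chips are in the tray, the block still in the fingers (x of chip0 in the frame of tray between -0.067 and 0.067 m and y of chip0 in the frame of tray between -0.056 and 0.056 m and z of each of chip0, chip1, chip2, chip3 in the frame of tray below 0.022 m and x of chip1 in the frame of tray between -0.067 and 0.067 m and y of chip1 in the frame of tray between -0.056 and 0.056 m and x of chip2 in the frame of tray between -0.067 and 0.067 m and y of chip2 in the frame of tray between -0.056 and 0.056 m and x of chip3 in the frame of tray between -0.067 and 0.067 m and y of chip3 in the frame of tray between -0.056 and 0.056 m and contact force between the fingers and scraper above 1 N), for 0.1 s.
At the end, for the whole second after the job is handed in: Pin parked: within 15 mm of the slot's end, arm tipped over 0.9 rad into the side notch. Gate open at least 90 of 106 mm. All four chips inside the tray, below its rim. Maple block flat on the bench (within 8 mm, tilt under 0.1 rad), not in the tray. All at rest (all of step 2 and x of chip0 in the frame of tray between -0.067 and 0.067 m and y of chip0 in the frame of tray between -0.056 and 0.056 m and z of each of chip0, chip1, chip2, chip3 in the frame of tray below 0.022 m and x of chip1 in the frame of tray between -0.067 and 0.067 m and y of chip1 in the frame of tray between -0.056 and 0.056 m and x of chip2 in the frame of tray between -0.067 and 0.067 m and y of chip2 in the frame of tray between -0.056 and 0.056 m and x of chip3 in the frame of tray between -0.067 and 0.067 m and y of chip3 in the frame of tray between -0.056 and 0.056 m and height (world z) of scraper below 0.008 m and angle between scraper's own z axis and vertical below 0.1 rad and horizontal distance between scraper and tray above 0.12 m and linear speed of each of scraper, pin below 0.02 m/s and linear speed of each of chip0, chip1, chip2, chip3 below 0.03 m/s); the robot touches nothing.
It fails at once if the pin is gripped or pushed hard (over 40 N between fingers and pin) (contact force between the fingers and pin above 40 N).
It fails at once if the gate is forced while the pin is still in it (value of joint gate above 0.012 m and y of pin in the frame of jig below -0.025 m).
It fails at once if the nail jar is moved more than 30 mm (distance of nail_jar from where it was at the start of the episode above 0.03 m).
It fails at once if the tape measure is moved more than 30 mm (distance of tape_measure from where it was at the start of the episode above 0.03 m).
It also fails if it takes over 72 s, if anything falls off the work surface, if the arm or the gripper's body presses on something with over 40 N, if the wrist force passes 120 N, or if a joint passes its speed limit or range.

## Working session

There is one attempt and no reset: what is moved stays moved. The work goes in short steps, Python scripts to look and compute and a tool call to move; the robot and the scene stay as the last step left them, time stands still between calls to the robot, and variables do not carry over. Pictures are saved under pics/ and viewed, and the job is handed in when it is done.

Besides the shell and the picture viewer there is one more tool, called after "Emit:" as name(argument=value, ...), one argument or row to a line, values as JSON. move_arm: Moves the arm, as the interface text tells. Its arguments: {"type":"object","properties":{"steps":{"type":"array"}},"required":["steps"]}

```bash
mkdir -p pics; cat > h.py <<'E'
import numpy as np, cv2
from scipy.spatial.transform import Rotation as R
from cell import telemetry, camera, ticket, manip
def snap(name,fn):
    c=camera(name); cv2.imwrite('pics/'+fn+'.png',c['color'][:,:,::-1]); np.savez('pics/'+fn+'.npz',**{k:np.array(v) for k,v in c.items()}); return c
def load(fn): 
    d=np.load('pics/'+fn+'.npz'); return {k:d[k] for k in d}
def cloud(c):
    z=c['range_z']; v,u=np.mgrid[:z.shape[0],:z.shape[1]]
    P=np.stack([(u-c['cx'])/c['fx']*z,(v-c['cy'])/c['fy']*z,z],-1)
    return P@R.from_quat(c['orientation']).as_matrix().T+c['position']
E
python3 - <<'E'
from h import *
for n in ['scene','top','wrist']:
    c=snap(n,n+'0'); print(n,c['position'],c['orientation'],c['fx'],c['cx'],c['cy'])
print(telemetry.get_obs(), manip.grasp_offset)
E
```

```text
scene [ 0.99117661 -0.39963534  1.06924623] [ 0.86861117  0.4099893  -0.11225662 -0.25460136] 426.68527519198153 323.0916204166364 206.44195979480787
top [0.41871845 0.01524411 0.9509141 ] [ 0.7151945  -0.69542879  0.04848922 -0.0502435 ] 362.451336393472 315.2756167507103 202.1679343525
wrist [ 0.26054723 -0.59992192  0.3731506 ] [ 0.79458238 -0.58885623 -0.08893292  0.11822907] 294.71509223363455 319.63968755246486 198.0707544296506
{'time': 0.15, 'joint_pos': array([ 1.24853871,  0.61568843, -0.01264701,  1.4245594 ,  0.00807804,
        1.10340087, -0.04043744]), 'dq': array([ 0.00111904, -0.00449194, -0.00107893, -0.00652489, -0.00115334,
        0.00029241,  0.00093103]), 'effort': array([ 3.52270627e-04, -4.69660342e+01,  2.59928992e-01, -1.71250427e+01,
        1.01530526e-02,  7.13708883e-03,  3.80511239e-06]), 'tool_pos': array([ 0.18930155, -0.62115552,  0.21000035]), 'eef_rot': array([ 8.03586736e-01, -5.95186820e-01, -8.01017593e-04, -6.04702330e-04]), 'wrist_force': array([-0.62804839,  0.02748652, -0.19141823]), 'moment': array([-0.01893653,  0.00244637, -0.01378341]), 'gripper_width': 1.001650744786146} 0.0187
```

View pics/scene0.png

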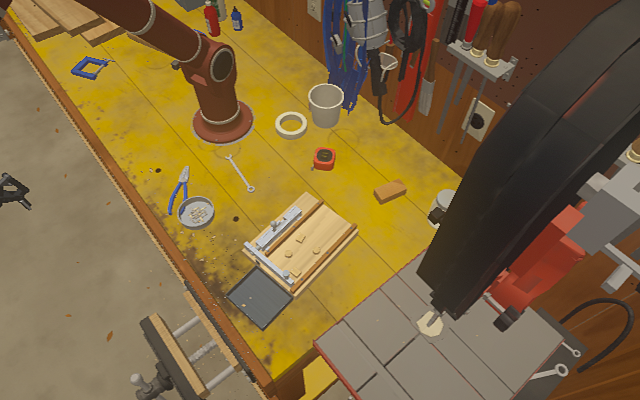

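View pics/top0.png

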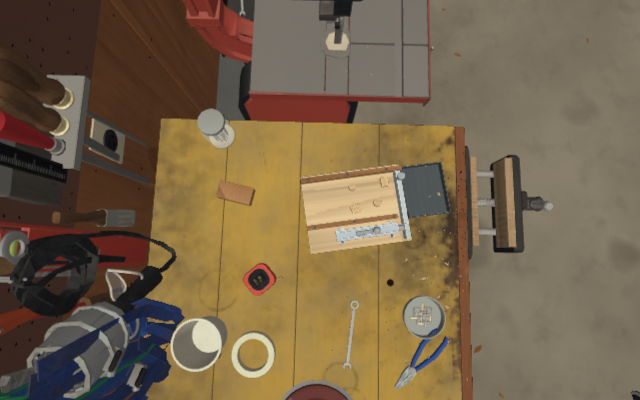

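View pics/wrist0.png

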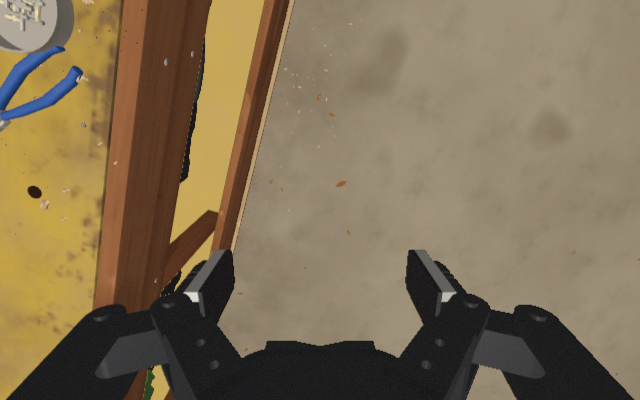

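The scene view shows the robot base at (222,120), the jig at (300,240), the tray at (260,297), the block at (390,190), the tape at (323,158) and the jar at (443,205). In the top view they are: jig (355,210), tray (425,190), block (236,192), jar (215,128), tape (260,280).

```bash
python3 - <<'E'
from h import *
for n,(a,b,c_,d) in {'top0':(145,265,170,460),'scene0':(170,340,210,420)}.items():
    im=cv2.imread(f'pics/{n}.png')[a:b,c_:d]; s=800/im.shape[1]
    cv2.imwrite(f'pics/{n}z.png',cv2.resize(im,None,fx=s,fy=s,interpolation=cv2.INTER_CUBIC)[:600])
for n in ['top0','scene0']:
    c=load(n);P=cloud(c)
    # deck top band
    for lo,hi,nm in [(.026,.034,'deck'),(.046,.054,'fence'),(.0545,.0585,'housing'),(.058,.064,'gate'),(.08,.1,'knobs')]:
        m=(P[...,2]>lo)&(P[...,2]<hi)&(c['range_z']>0)&(P[...,0]>.35)&(P[...,0]<.85)&(P[...,1]>-.4)&(P[...,1]<.4)
        k,l,st,ce=cv2.connectedComponentsWithStats(m.astype(np.uint8))
        for i in range(1,k):
            if st[i,4]<(8 if nm=='knobs' else 40): continue
            q=P[l==i]; r=cv2.minAreaRect((q[:,:2]*1000).astype(np.float32))
            print(n,nm,st[i,4],'rect',np.round(r[0],1),np.round(r[1],1),round(r[2],1),'z',np.round(np.median(q[:,2]),4))
    print([ (z,np.round(np.median(P[...,2][(abs(P[...,2])<.01)]),4)) for z in [0]])
E
```

```text
top0 deck 57 rect [ 644.6 -140.3] [  3.6 108.9] 9.4 z 0.0295
top0 deck 77 rect [623.3 -10.4] [  4.6 144.6] 9.6 z 0.0304
top0 deck 5134 rect [526.6 -84.5] [181.2 259.6] 9.4 z 0.0299
top0 deck 598 rect [568.3 228.1] [90.9 44.8] 77.6 z 0.0301
top0 fence 478 rect [620.5 -69. ] [ 12.7 259.3] 9.5 z 0.0498
top0 fence 371 rect [498.8 -74.3] [ 10.2 228.4] 9.4 z 0.0499
top0 fence 68 rect [ 473.2 -105.2] [11.  41.6] 9.1 z 0.0489
top0 housing 208 rect [ 479.9 -143. ] [25.7 89.6] 9.6 z 0.0566
top0 housing 208 rect [470.1 -83.1] [25.9 98.7] 9.4 z 0.0564
top0 gate 267 rect [ 545.7 -197.7] [170.3  12.5] 9.6 z 0.06
top0 knobs 137 rect [712.7 267.4] [39.  69.1] 39.4 z 0.0848
top0 knobs 47 rect [ 610.6 -186.5] [15.3 17. ] 46.7 z 0.0894
top0 knobs 44 rect [ 476.8 -127.5] [14.9 15.3] 47.2 z 0.0947
[(0, np.float64(0.0001))]
scene0 deck 135 rect [372.4 152.5] [43.7 77.2] 1.3 z 0.032
scene0 deck 360 rect [573.6 226.2] [90.2 47.1] 77.8 z 0.0294
scene0 deck 366 rect [456.  -33.9] [ 52.3 133.1] 9.4 z 0.0298
scene0 deck 2632 rect [543.8 -69.4] [137.8 233. ] 8.8 z 0.0299
scene0 deck 90 rect [ 457.9 -159.2] [18.3 80.8] 15.8 z 0.0294
scene0 deck 338 rect [633.8 -71.1] [ 14.4 259.8] 8.0 z 0.0299
scene0 deck 244 rect [ 550.9 -210.6] [181.7  13.7] 9.2 z 0.0297
scene0 fence 272 rect [503.4 -76.4] [ 12.4 228. ] 9.1 z 0.0496
scene0 fence 106 rect [ 484.6 -140.2] [ 26.6 118.1] 11.1 z 0.0499
scene0 fence 421 rect [614.8 -72.8] [ 33.8 257.1] 9.4 z 0.0496
scene0 housing 126 rect [472.6 -77.1] [27.  84.2] 9.8 z 0.0565
scene0 housing 147 rect [ 485.9 -156.2] [26.7 65.7] 8.3 z 0.0564
scene0 gate 224 rect [ 549.7 -199.5] [171.4  12.7] 9.4 z 0.0602
scene0 knobs 13 rect [413.2 345.4] [24.8  9.6] 44.0 z 0.0985
scene0 knobs 35 rect [717.2 252.8] [16.8 52.8] 65.5 z 0.0865
scene0 knobs 31 rect [ 483.3 -130.6] [13.2 12.6] 53.3 z 0.0932
scene0 knobs 45 rect [ 614.9 -188.8] [15.  16.7] 51.9 z 0.0893
[(0, np.float64(-0.0005))]
```

```bash
ls pics
```

```text
scene0.npz
scene0.png
scene0z.png
top0.npz
top0.png
top0z.png
wrist0.npz
wrist0.png
```

View pics/top0z.png

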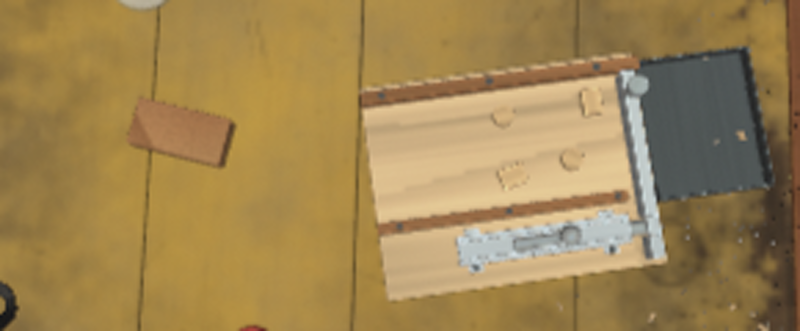

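View pics/scene0z.png

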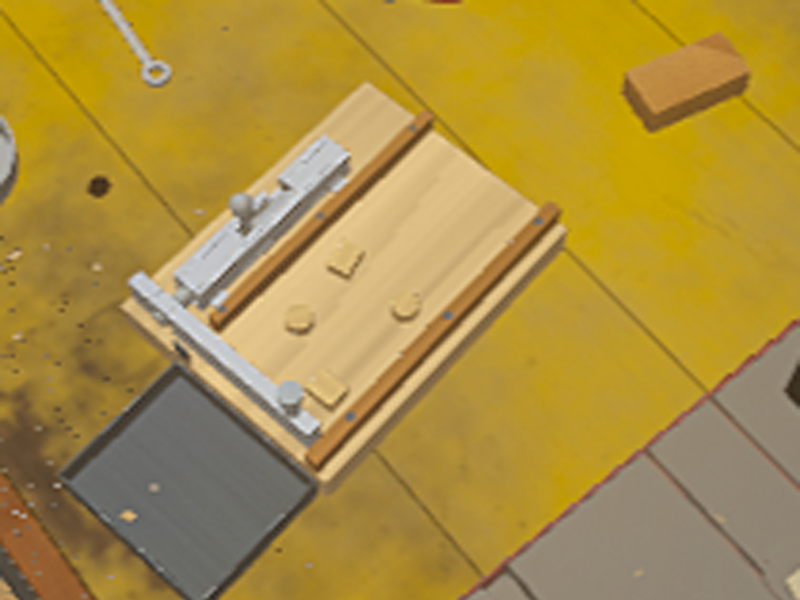

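Emit:
move_arm(
  steps=[
    [[0, 0, 0], [-2.9, -3.5, 0], 0],
    [[0, 0, 0], [-2.9, -3.5, 0], 0],
    [[0, 0, 0], [-2.9, -3.5, 0], 0],
    [[0, 0, 0], [-2.9, -3.5, 0], 0],
    [[0, 0, 0], [-2.9, -3.5, 0], 0],
    [[0, 0, 0], [-2.9, -3.5, 0], 0],
    [[0, 0, 0], [-2.9, -3.5, 0], 0],
  ],
)

```text
time: 0.85
tool_pos: [0.3653, -0.3544, 0.2109]
eef_rot: [0.804, -0.595, -0.0, -0.0]
wrist_force: [0.4, -0.6, 0.5]
gripper_width: 1.003
```

Zoomed in, the chips sit mid-bed, around x −25..+30 and y −15..−100 in the jig. The gate is shut and the pin arm is upright.

Emit:
move_arm(
  steps=[
    [[0, 0, 0], [-2.8, -3.4, 0], 0],
    [[0, 0, 0], [-2.8, -3.4, 0], 0],
    [[0, 0, 0], [-2.8, -3.4, 0], 1],
    [[0, 0, 0], [-2.8, -3.4, 0], 1],
    [[0, 0, 0], [-2.8, -3.4, 0], 1],
    [[0, 0, 7.3], [0, 0, 0], 1],
    [[0, 0, 0], [0, 0, 0], 1],
    [[0, 0, 0], [0, 0, 0], 1],
  ],
)

```text
time: 1.65
tool_pos: [0.4857, -0.1736, 0.2107]
eef_rot: [0.764, -0.645, -0.0, 0.001]
wrist_force: [-0.2, -1.4, -0.8]
gripper_width: 0.002
```

```bash
python3 - <<'E'
from h import *
c=snap('wrist','w1');P=cloud(c)
o=telemetry.get_obs(); print(o['tool_pos'],o['gripper_width'],o['wrist_force'], R.from_quat(o['eef_rot']).as_matrix()[:,0])
for lo,hi,nm in [(.026,.034,'deck'),(.037,.045,'chip'),(.046,.054,'fence'),(.0545,.0585,'housing'),(.058,.064,'gate'),(.075,.1,'knobs')]:
    m=(P[...,2]>lo)&(P[...,2]<hi)&(c['range_z']>0)&(P[...,0]>.35)&(P[...,0]<.85)&(P[...,1]>-.4)&(P[...,1]<.4)
    k,l,st,ce=cv2.connectedComponentsWithStats(m.astype(np.uint8))
    for i in range(1,k):
        if st[i,4]<60: continue
        q=P[l==i]; r=cv2.minAreaRect((q[:,:2]*1000).astype(np.float32))
        print(nm,st[i,4],'rect',np.round(r[0],1),np.round(r[1],1),round(r[2],1),'z',np.round(np.median(q[:,2]),4), np.round(ce[i]))
E
```

```text
[ 0.48564256 -0.17397067  0.21078703] 0.0033959658878504394 [ 0.83802175  0.42639311 -0.31316787] [ 1.67339618e-01 -9.85899162e-01  5.42406605e-04]
deck 783 rect [633.3 -69.8] [  3.9 257.5] 9.3 z 0.0302 [245.  18.]
deck 156 rect [560.1 182.2] [ 4.1 43.9] 78.6 z 0.0278 [ 1. 46.]
deck 27079 rect [525.  -77.1] [180.8 240.6] 9.5 z 0.0304 [235. 107.]
deck 556 rect [ 536.9 -214.8] [157.4   6.5] 9.3 z 0.0303 [362. 129.]
deck 442 rect [374.2 138.2] [65.2 27.1] 69.1 z 0.032 [ 61. 219.]
chip 324 rect [608.5 -31.5] [  1. 174.] 9.3 z 0.0412 [201.  35.]
chip 123 rect [ 627.9 -150. ] [ 0.9 63. ] 9.1 z 0.0405 [320.  36.]
chip 434 rect [ 604.8 -157.6] [23.6 17.4] 9.2 z 0.0423 [323.  61.]
chip 324 rect [589.8 -75.9] [19.1 19.4] 35.1 z 0.0422 [243.  62.]
chip 267 rect [ 550.8 -139.6] [18.7 18.5] 10.1 z 0.0424 [299. 112.]
chip 386 rect [533.5 -85.2] [17.9 24.4] 22.9 z 0.0423 [247. 119.]
chip 81 rect [507.9 -98.2] [ 0.4 88.6] 9.3 z 0.0413 [256. 145.]
chip 182 rect [ 487.6 -110.7] [  0.7 154.4] 9.3 z 0.0405 [267. 164.]
fence 3855 rect [621.  -71.4] [ 12.7 259.8] 9.3 z 0.0503 [239.  26.]
fence 1997 rect [499.3 -76.1] [ 10.3 228.9] 9.3 z 0.0503 [234. 150.]
fence 180 rect [ 487.7 -110.8] [  0.6 153.7] 9.3 z 0.0501 [261. 166.]
fence 133 rect [ 488.7 -196.7] [11.6 13.8] 8.9 z 0.049 [340. 177.]
fence 280 rect [ 472.8 -110.8] [ 9.  48.5] 10.1 z 0.0495 [260. 178.]
housing 2516 rect [ 474.9 -112.6] [ 26.6 154.5] 9.4 z 0.0569 [264. 177.]
housing 105 rect [ 465.6 -110.5] [ 8.3 16.8] 7.4 z 0.0569 [260. 186.]
gate 101 rect [ 625.6 -187.3] [10.5 11.6] 11.8 z 0.0602 [357.  39.]
gate 1651 rect [ 536.4 -201.6] [150.8  12.1] 9.3 z 0.0604 [354. 132.]
knobs 376 rect [ 610.9 -189.2] [17.1 17.2] 82.5 z 0.0903 [361.  53.]
knobs 255 rect [ 476.1 -131. ] [16.5 16.7] 9.2 z 0.0952 [275. 189.]
```

View pics/w1.png

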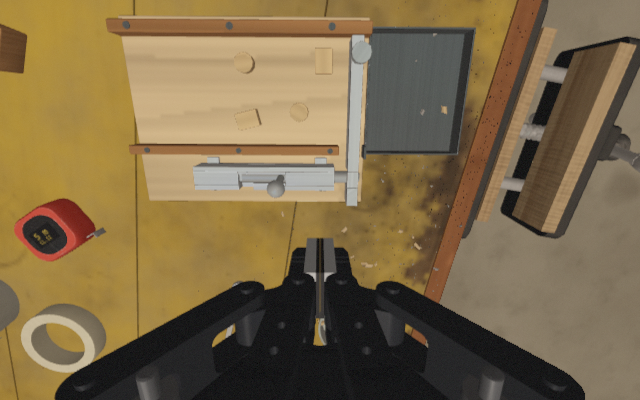

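The wrist view shows the gate knob at (361,53), pin ball at (275,189), and chips at (243,62), (323,61), (299,112) and (247,119). The wrist, top and scene views put the jig origin at about (560, −70) mm with yaw 9.4°, agreeing within about 3 mm. All measured heights match the given ones. I'll descend at the −y side of the pin arm.

Emit:
move_arm(
  steps=[
    [[0, 0, 0], [1.2, 0, 0], 1],
    [[0, 0, 0], [0, 0, 4.7], 1],
    [[0, 0, 0], [0, 0, 4.7], 1],
    [[0, 0, 0], [0, 0, 4.6], 1],
    [[0, 0, 0], [0, 0, 0], 1],
    [[0, 0, 0], [0, 0, 0], 1],
  ],
)

```text
time: 2.3
tool_pos: [0.4884, -0.186, 0.0712]
eef_rot: [0.764, -0.646, -0.0, 0.0]
wrist_force: [0.2, 0.2, 0.1]
gripper_width: 0.001
```

```bash
python3 - <<'E'
from h import *
c=snap('wrist','w2')
o=telemetry.get_obs(); print(o['tool_pos'],o['wrist_force'])
c=snap('scene','s2')
im=cv2.imread('pics/s2.png')[170:320,200:400]; cv2.imwrite('pics/s2z.png',cv2.resize(im,None,fx=4,fy=4,interpolation=cv2.INTER_CUBIC))
E
```

```text
[ 0.48974009 -0.18612162  0.07262574] [ 0.46233296 -0.41766673  0.08016224]
```

View pics/w2.png

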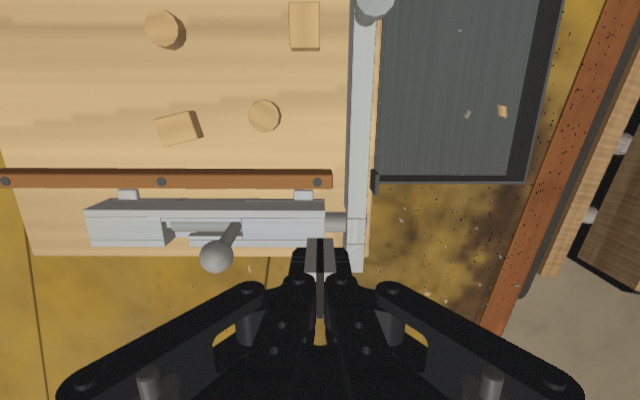

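View pics/s2z.png

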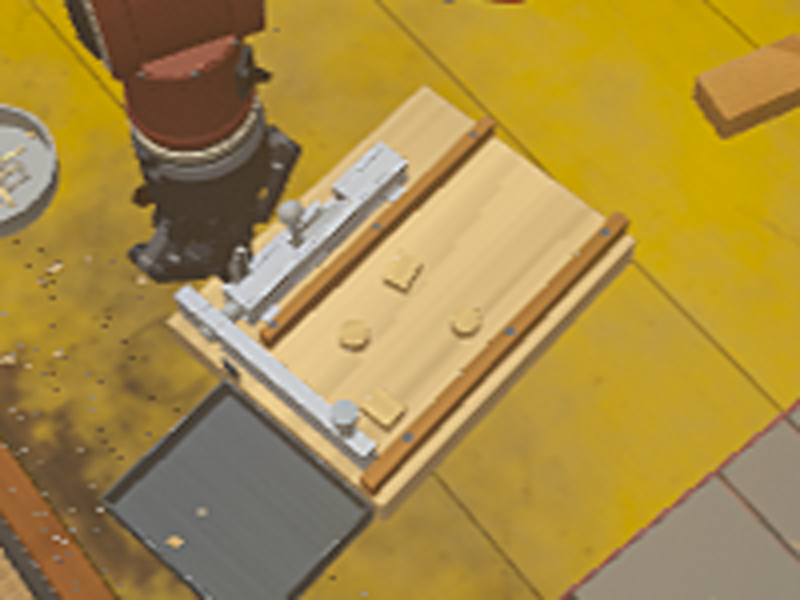

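The wrist view shows the fingertips at (320,245), in line with the pin ball at (217,257) along the slot. Pushing begins.

Emit:
move_arm(
  steps=[
    [[0, 0, 0], [-1.2, 0.2, 0], 1],
    [[0, 0, 0], [-1.0, 0, 0], 1],
    [[0, 0, 0], [-0.5, 0, 0], 1],
    [[0, 0, 0], [-0.5, 0, 0], 1],
    [[0, 0, 0], [-0.5, 0, 0], 1],
    [[0, 0, 0], [-0.5, 0, 0], 1],
    [[0, 0, 0], [-0.5, 0, 0], 1],
  ],
)

```text
time: 3.1
tool_pos: [0.4787, -0.1387, 0.071]
eef_rot: [0.764, -0.645, 0.0, 0.0]
wrist_force: [0.4, -1.4, -0.4]
gripper_width: -0.003
```

```bash
cat >> h.py <<'E'
O=np.array([559.8,-70.3]); A=np.radians(9.4); RJ=np.array([[np.cos(A),-np.sin(A)],[np.sin(A),np.cos(A)]])
def toj(p): return (np.atleast_2d(p)[:,:2]*1000-O)@RJ
def tow(j): return (RJ@np.array(j)+O)/1000
def st():
    o=telemetry.get_obs(); x=R.from_quat(o['eef_rot']).as_matrix(); print('t',round(o['time'],2),'tcp',np.round(o['tool_pos'],4),'jig',np.round(toj(o['tool_pos'])[0],1),'F',np.round(o['wrist_force'],1),'xaz',np.round(np.degrees(np.arctan2(x[1,0],x[0,0])),1),'g',round(o['gripper_width'],3),'tilt',np.round(x[2],3))
E
python3 - <<'E'
from h import *
snap('wrist','w3');st()
E
```

```text
t 3.15 tcp [ 0.4786 -0.1374  0.0709] jig [-91.1 -53. ] F [0.8 0.1 0.3] xaz -80.3 g -0.0 tilt [-0.  0. -1.]
```

View pics/w3.png

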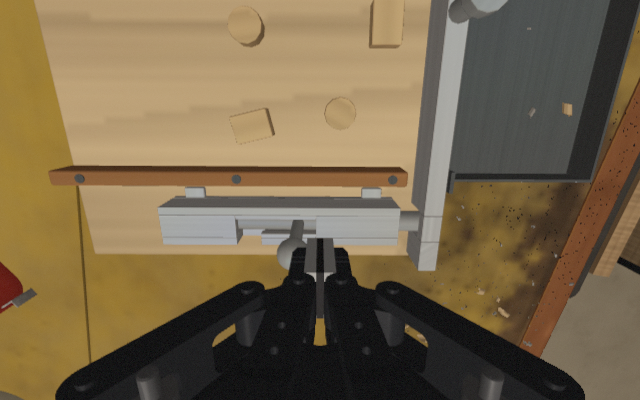

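The arm at (297,240) is against the left finger and has moved about 6 mm along the slot, with negligible force.

Emit:
move_arm(
  steps=[
    [[0, 0, 0], [-0.5, 0, 0], 1],
    [[0, 0, 0], [-0.5, 0, 0], 1],
    [[0, 0, 0], [-0.5, 0, 0], 1],
    [[0, 0, 0], [-0.5, 0, 0], 1],
    [[0, 0, 0], [-0.4, 0, 0], 1],
    [[0, 0, 0], [-0.4, 0, 0], 1],
    [[0, 0, 0], [-0.3, 0, 0], 1],
  ],
)

```text
time: 3.85
tool_pos: [0.4733, -0.1075, 0.0709]
eef_rot: [0.764, -0.645, -0.0, -0.0]
wrist_force: [0.2, -1.1, -0.5]
gripper_width: -0.003
```

Emit:
move_arm(
  steps=[
    [[0, 0, 0], [-0.2, 0, 0], 1],
  ],
)

```text
time: 3.95
tool_pos: [0.473, -0.1056, 0.0709]
eef_rot: [0.764, -0.645, -0.0, -0.0]
wrist_force: [0.6, -1.1, 1.0]
gripper_width: -0.001
```

```bash
python3 - <<'E'
from h import *
snap('wrist','w4');st()
E
```

```text
t 4.0 tcp [ 0.473  -0.1053  0.0709] jig [-91.4 -20.4] F [-0.3 -0.8 -0.9] xaz -80.3 g -0.002 tilt [-0.  0. -1.]
```

View pics/w4.png

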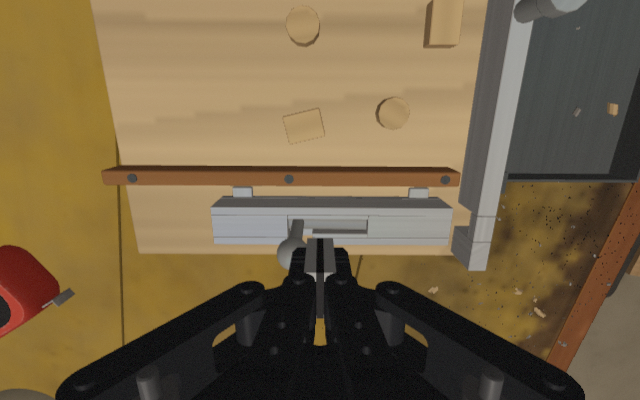

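The arm at (297,230) is nearly at the slot's left end (288), and the pin tip is out of the gate. I'll finish with small steps and watch the force.

Emit:
move_arm(
  steps=[
    [[0, 0, 0], [-0.2, 0, 0], 1],
  ],
)

```text
time: 4.1
tool_pos: [0.4728, -0.1041, 0.0709]
eef_rot: [0.764, -0.645, 0.0, 0.0]
wrist_force: [0.5, -1.1, 0.1]
gripper_width: -0.002
```

Emit:
move_arm(
  steps=[
    [[0, 0, 0], [-0.1, 0, 0], 1],
  ],
)

```text
time: 4.2
tool_pos: [0.4726, -0.103, 0.0709]
eef_rot: [0.764, -0.645, 0.0, -0.0]
wrist_force: [-0.4, -1.5, -0.0]
gripper_width: 0.004
```

Emit:
move_arm(
  steps=[
    [[0, 0, 0], [-0.1, 0, 0], 1],
  ],
)

```text
time: 4.3
tool_pos: [0.4726, -0.1026, 0.071]
eef_rot: [0.764, -0.645, 0.0, 0.0]
wrist_force: [0.2, -3.2, 0.5]
gripper_width: 0.006
```

```bash
python3 - <<'E'
from h import *
snap('wrist','w5');st()
im=cv2.imread('pics/w5.png')[180:300,200:360]; cv2.imwrite('pics/w5z.png',cv2.resize(im,None,fx=5,fy=5,interpolation=cv2.INTER_CUBIC))
E
```

```text
t 4.35 tcp [ 0.4726 -0.1026  0.071 ] jig [-91.3 -17.7] F [ 0.7 -2.8 -0.1] xaz -80.4 g -0.0 tilt [ 0.001 -0.    -1.   ]
```

View pics/w5z.png

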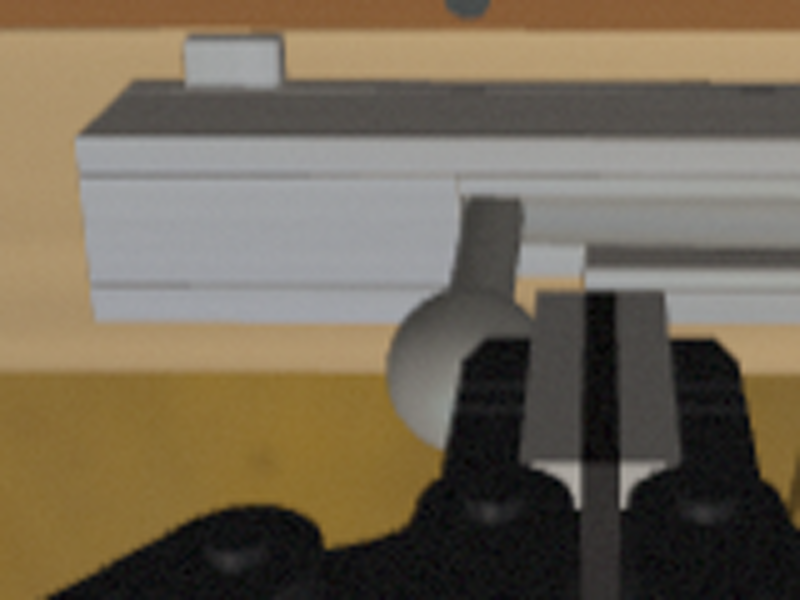

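The force has risen to 3 N, and the view shows the arm against the slot end with the notch open beside it. So the pin is fully drawn. I'll back off, lift, and come round to the +x side.

Emit:
move_arm(
  steps=[
    [[0, 0, 0], [2.0, 0, 0], 1],
    [[0, 0, 0], [0, 0, -4.5], 1],
    [[0, 0, 0], [-1.5, -1.5, -1], 1],
    [[0, 0, 0], [-1.7, -2.0, 0], 1],
    [[0, 0, 0], [0, 0, 3.2], 1],
    [[0, 0, 0], [0, 0, 3.0], 1],
    [[0, 0, 0], [0, 0, 0], 1],
  ],
)

```text
time: 5.05
tool_pos: [0.5015, -0.0829, 0.0608]
eef_rot: [0.764, -0.645, -0.004, 0.002]
wrist_force: [-0.2, -0.2, 0.2]
gripper_width: -0.001
```

```bash
python3 - <<'E'
from h import *
snap('wrist','w6');st()
c=snap('scene','s6')
im=cv2.imread('pics/s6.png')[170:320,200:400]; cv2.imwrite('pics/s6z.png',cv2.resize(im,None,fx=4,fy=4,interpolation=cv2.INTER_CUBIC))
E
```

```text
t 5.1 tcp [ 0.5031 -0.0835  0.0626] jig [-58.1  -3.8] F [ 0.7 -0.5  1.2] xaz -80.3 g 0.006 tilt [-0.002  0.005 -1.   ]
```

View pics/w6.png

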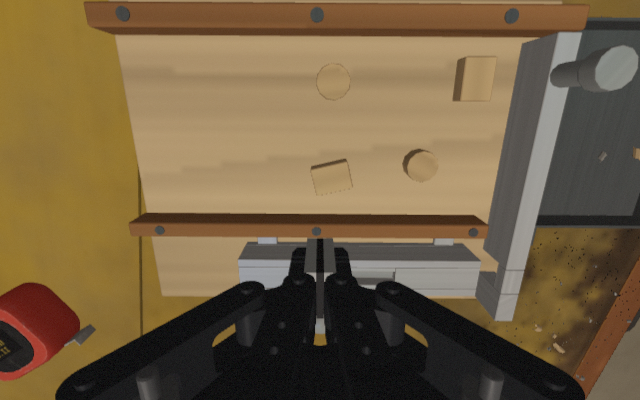

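View pics/s6z.png

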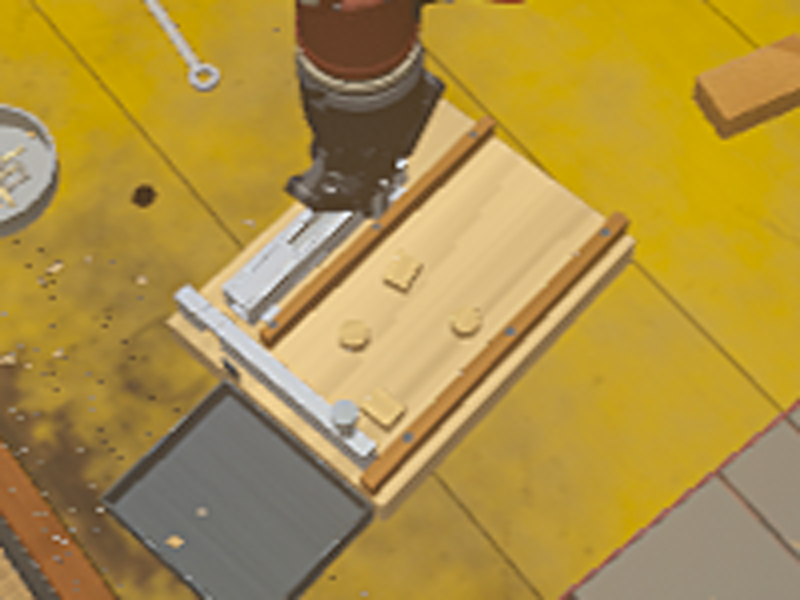

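The pin arm is hidden behind the fingers in both views, and the fingers hover over the near fence. I'll push gently toward jig −x.

Emit:
move_arm(
  steps=[
    [[0, 0, 0], [0, 0.5, 0], 1],
    [[0, 0, 0], [0, 0.5, 0], 1],
    [[0, 0, 0], [0, 0.4, 0], 1],
    [[0, 0, 0], [0, 0.4, 0], 1],
  ],
)

```text
time: 5.55
tool_pos: [0.487, -0.0876, 0.0646]
eef_rot: [0.764, -0.645, 0.0, -0.0]
wrist_force: [-0.3, 0.6, 0.1]
gripper_width: -0.0
```

Emit:
move_arm(
  steps=[
    [[0, 0, 0], [0, 0.4, 0], 1],
    [[0, 0, 0], [0, 0.4, 0], 1],
    [[0, 0, 0], [0, 0.4, 0], 1],
    [[0, 0, 0], [0, 0.4, 0], 1],
  ],
)

```text
time: 5.95
tool_pos: [0.4711, -0.0901, 0.0639]
eef_rot: [0.764, -0.645, 0.0, -0.0]
wrist_force: [-0.5, 0.8, 0.9]
gripper_width: -0.001
```

```bash
python3 - <<'E'
from h import *
snap('wrist','w7');st()
c=snap('scene','s7')
im=cv2.imread('pics/s7.png')[170:320,200:400]; cv2.imwrite('pics/s7z.png',cv2.resize(im,None,fx=4,fy=4,interpolation=cv2.INTER_CUBIC))
E
```

```text
t 6.0 tcp [ 0.4701 -0.0902  0.0638] jig [-91.8  -5. ] F [-1.1 -0.2  0.3] xaz -80.4 g 0.001 tilt [-0.     0.001 -1.   ]
```

View pics/w7.png

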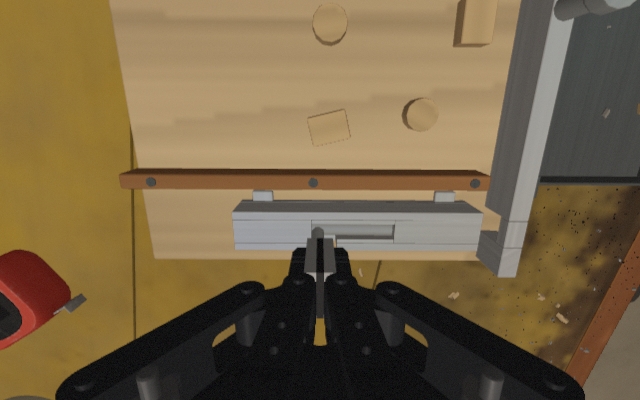

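View pics/s7z.png

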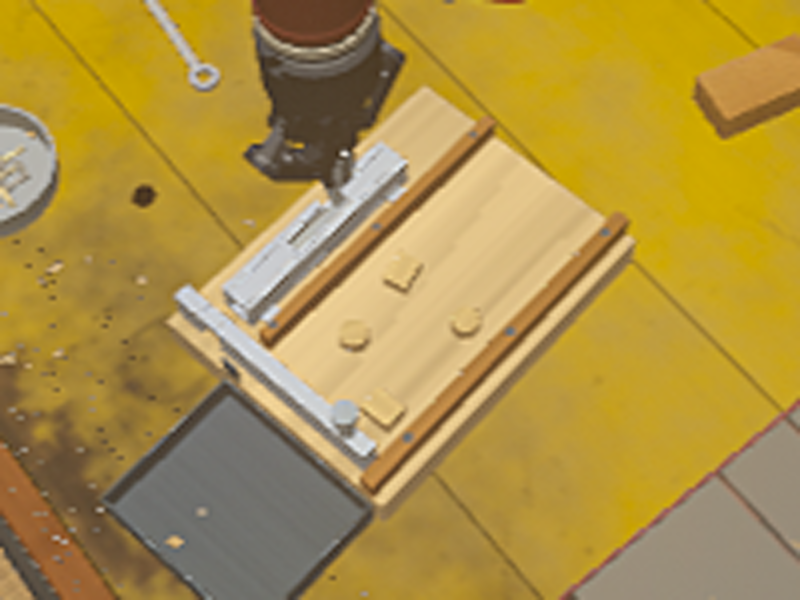

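The arm's base shows at (318,232) in front of the fingers, and it is tipping with only slight force. I'll continue.

Emit:
move_arm(
  steps=[
    [[0, 0, 0], [0, 0.4, 0], 1],
    [[0, 0, 0], [0, 0.4, 0], 1],
    [[0, 0, 0], [0, 0.4, 0], 1],
    [[0, 0, 0], [0, 0.4, 0], 1],
    [[0, 0, 0], [0, 0.4, 0], 1],
  ],
)

```text
time: 6.55
tool_pos: [0.4513, -0.0934, 0.064]
eef_rot: [0.764, -0.645, -0.0, 0.0]
wrist_force: [0.3, -0.5, 0.9]
gripper_width: -0.001
```

Emit:
move_arm(
  steps=[
    [[0, 0, 0], [0, 0.4, 0], 1],
    [[0, 0, 0], [0, 0, 0], 1],
  ],
)

```text
time: 6.75
tool_pos: [0.4469, -0.0942, 0.0639]
eef_rot: [0.764, -0.645, -0.0, 0.0]
wrist_force: [-0.2, -0.5, 0.1]
gripper_width: -0.002
```

Emit:
move_arm(
  steps=[
    [[0, 0, 0], [0, -1.5, 0], 1],
    [[0, 0, 0], [0, 0, -4.5], 1],
    [[0, 0, 0], [0, -3.0, -3], 1],
    [[0, 0, 0], [3.5, -3.5, 0], 1],
    [[0, 0, 0], [0, 0, 0], 1],
  ],
)

```text
time: 7.25
tool_pos: [0.5386, -0.1194, 0.1404]
eef_rot: [0.763, -0.646, 0.005, -0.002]
wrist_force: [-0.7, -0.1, -0.3]
gripper_width: 0.001
```

```bash
python3 - <<'E'
from h import *
c=snap('wrist','w8');st()
c2=snap('scene','s8')
im=cv2.imread('pics/s8.png')[170:320,200:400]; cv2.imwrite('pics/s8z.png',cv2.resize(im,None,fx=4,fy=4,interpolation=cv2.INTER_CUBIC))
E
```

```text
t 7.3 tcp [ 0.5348 -0.1174  0.1392] jig [-32.4 -42.4] F [-1.  -0.3 -1.2] xaz -80.5 g 0.0 tilt [ 0.002 -0.003 -1.   ]
```

View pics/w8.png

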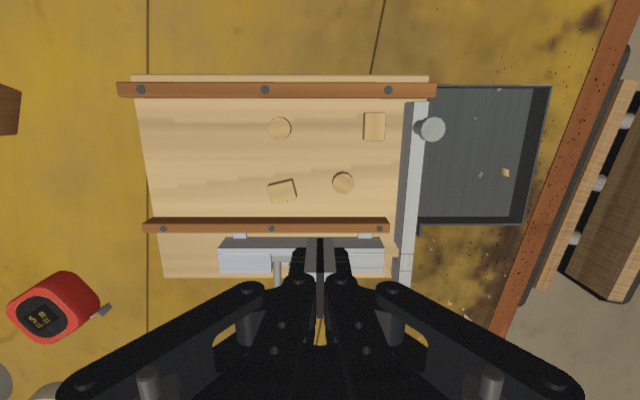

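View pics/s8z.png

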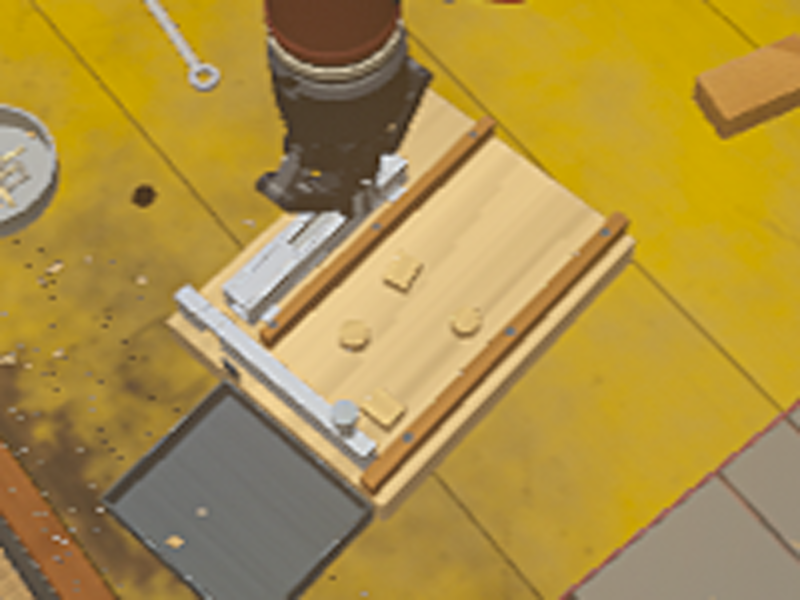

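The arm now lies flat toward jig −x (base at (277,265)). I'll verify that after moving clear to the gate knob.

Emit:
move_arm(
  steps=[
    [[0, 0, 0], [2.8, -3.4, 0], 1],
    [[0, 0, 0], [2.8, -3.4, 0], 1],
    [[0, 0, 0], [2.7, -3.4, 0], 1],
    [[0, 0, 0], [0, 0, 0], 1],
  ],
)

```text
time: 7.75
tool_pos: [0.6493, -0.1828, 0.1372]
eef_rot: [0.763, -0.646, 0.001, 0.0]
wrist_force: [-1.1, -0.1, -0.3]
gripper_width: 0.004
```

```bash
python3 - <<'E'
from h import *
c=snap('top','t9');P=cloud(c);st()
c2=snap('scene','s9'); P2=cloud(c2)
im=cv2.imread('pics/s9.png')[170:320,200:400]; cv2.imwrite('pics/s9z.png',cv2.resize(im,None,fx=4,fy=4,interpolation=cv2.INTER_CUBIC))
im=cv2.imread('pics/t9.png')[145:265,290:450]; cv2.imwrite('pics/t9z.png',cv2.resize(im,None,fx=5,fy=5,interpolation=cv2.INTER_CUBIC))
for q in (P,P2):
    j=np.dstack([toj(q.reshape(-1,3)).reshape(400,640,2),q[...,2:]*1000])
    m=(j[...,0]>-160)&(j[...,0]<-104)&(j[...,1]>-60)&(j[...,1]<40)&(j[...,2]>40)&(j[...,2]<110)
    s=j[m]; print(len(s), s.min(0) if len(s) else '', s.max(0) if len(s) else '', np.median(s,0) if len(s) else '')
E
```

```text
t 7.8 tcp [ 0.6468 -0.1806  0.1371] jig [  67.8 -123. ] F [-0.7 -0.8  0.6] xaz -80.4 g -0.002 tilt [-0.001  0.002 -1.   ]
73 [-142.57959636  -10.60628318   47.981315  ] [-104.7694098     6.51554308   65.98163257] [-129.63762297   -1.29024388   58.02731384]
0
```

View pics/s9z.png

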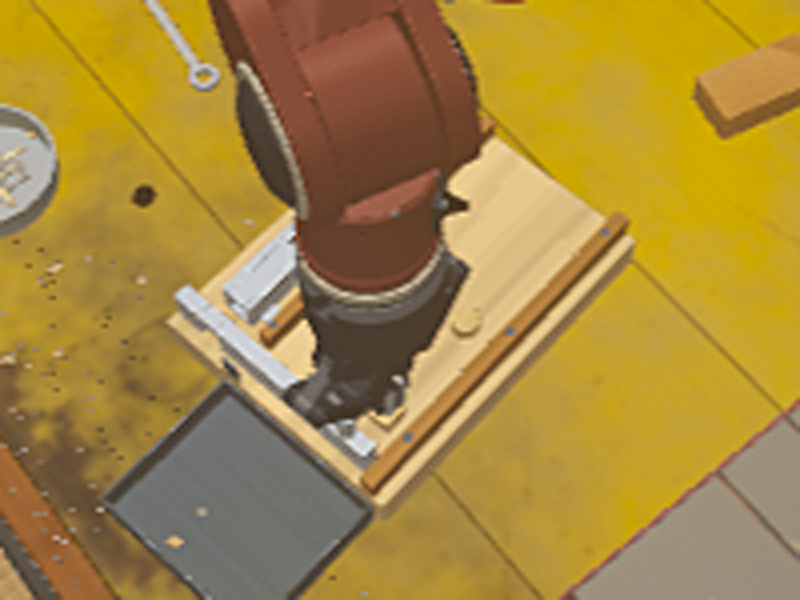

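View pics/t9z.png

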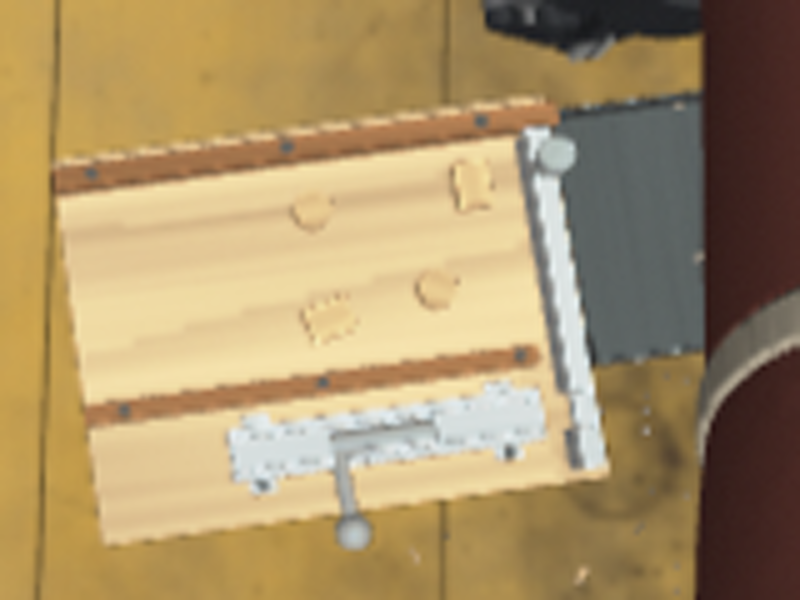

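From the top view the ball is at jig (−134, −2), out to −143 and about 57 mm up. The pin is drawn and parked, and the gate is still shut. Next, the gate: descend beyond the knob and push.

Emit:
move_arm(
  steps=[
    [[0, 0, 0], [0.2, 0, 3.5], 1],
    [[0, 0, 0], [0, 0, 3.5], 1],
    [[0, 0, 0], [0, 0, 0], 1],
    [[0, 0, 0], [0, 0.8, 0], 1],
    [[0, 0, 0], [0, 0.8, 0], 1],
    [[0, 0, 0], [0, 0.8, 0], 1],
    [[0, 0, 0], [0, 0.8, 0], 1],
  ],
)

```text
time: 8.55
tool_pos: [0.6155, -0.1877, 0.0707]
eef_rot: [0.764, -0.645, 0.001, -0.0]
wrist_force: [-0.3, 0.6, 0.0]
gripper_width: 0.001
```

```bash
python3 - <<'E'
from h import *
c=snap('wrist','w10');st()
E
```

```text
t 8.6 tcp [ 0.6137 -0.1884  0.0703] jig [  33.9 -125.3] F [-1.8  0.1  0.1] xaz -80.4 g -0.0 tilt [ 0.001  0.001 -1.   ]
```

View pics/w10.png

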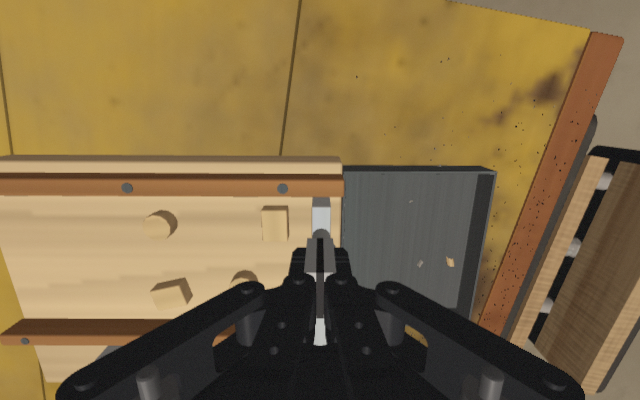

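The fingers are against the knob, the blade's end shows at (320,200), and there is little force. I'll continue.

Emit:
move_arm(
  steps=[
    [[0, 0, 0], [0, 1.0, 0], 1],
    [[0, 0, 0], [0, 1.0, 0], 1],
    [[0, 0, 0], [0, 1.0, 0], 1],
    [[0, 0, 0], [0, 1.0, 0], 1],
    [[0, 0, 0], [0, 1.0, 0], 1],
    [[0, 0, 0], [0, 1.0, 0], 1],
    [[0, 0, 0], [0, 1.0, 0], 1],
    [[0, 0, 0], [0, 0.7, 0], 1],
  ],
)

```text
time: 9.4
tool_pos: [0.5386, -0.2004, 0.0689]
eef_rot: [0.764, -0.645, -0.0, 0.0]
wrist_force: [1.1, -0.2, -0.2]
gripper_width: 0.001
```

```bash
python3 - <<'E'
from h import *
c=snap('wrist','w11');st()
E
```

```text
t 9.45 tcp [ 0.5374 -0.2008  0.0688] jig [ -43.4 -125.1] F [-2.4 -0.9  0.5] xaz -80.4 g -0.003 tilt [-0.     0.002 -1.   ]
```

View pics/w11.png

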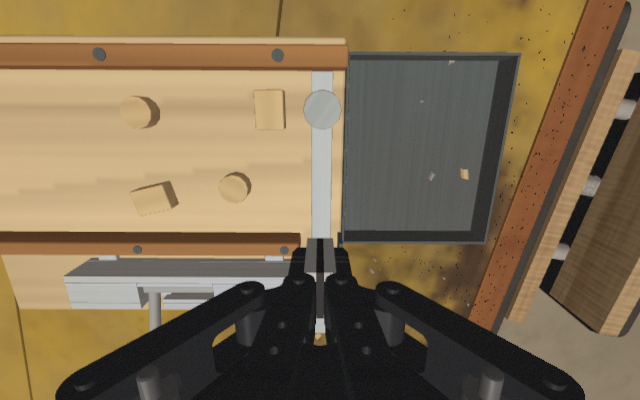

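The knob still seems to be at the far end, at (322,108). I'll measure where the gate really stands.

```bash
python3 - <<'E'
from h import *
for n in ['w10','w11']:
    c=load(n);P=cloud(c)
    j=np.dstack([toj(P.reshape(-1,3)).reshape(400,640,2),P[...,2:]*1000])
    for lo,hi in [(57,64),(80,96)]:
        m=(j[...,0]>-250)&(j[...,0]<70)&(abs(j[...,1]+125)<14)&(j[...,2]>lo)&(j[...,2]<hi)&(c['range_z']>0)
        v,u=np.nonzero(m); s=j[m]
        k,l,stt,ce=cv2.connectedComponentsWithStats(m.astype(np.uint8))
        for i in range(1,k):
            if stt[i,4]>40: print(n,lo,stt[i,4],np.round(ce[i]),np.round(j[l==i].min(0)),np.round(j[l==i].max(0)))
c=snap('scene','s11')
im=cv2.imread('pics/s11.png')[170:320,200:400]; cv2.imwrite('pics/s11z.png',cv2.resize(im,None,fx=4,fy=4,interpolation=cv2.INTER_CUBIC))
E
```

```text
w10 57 502 [321. 218.] [  33. -132.   57.] [  52. -120.   64.]
w10 57 269 [320. 333.] [ -54. -129.   59.] [ -31. -121.   62.]
w11 57 444 [321.  81.] [  40. -132.   58.] [  51. -120.   62.]
w11 57 2173 [321. 181.] [ -47. -132.   58.] [  22. -120.   63.]
w11 57 128 [320. 326.] [-120. -128.   59.] [-108. -122.   62.]
w11 80 1172 [322. 110.] [  23. -135.   88.] [  40. -117.   93.]
w11 80 64 [319. 239.] [ -32. -131.   92.] [ -31. -119.   96.]
```

View pics/s11z.png

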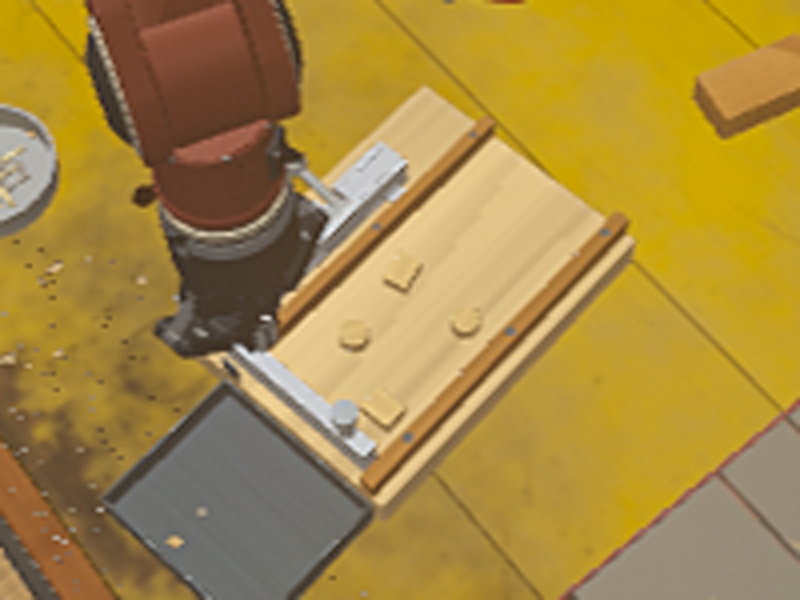

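```bash
python3 - <<'E'
from h import *
for n,tz in [('w11',None),('w2',None)]:
    c=load(n);P=cloud(c)
    j=np.dstack([toj(P.reshape(-1,3)).reshape(400,640,2),P[...,2:]*1000])
    print(n,c['position'])
    for col in (310,328,345):
      for r in range(225,400,10): print(col,r,np.round(j[r,col],0),round(float(c['range_z'][r,col]),3))
E
```

```text
w11 [ 0.61205746 -0.18818494  0.23214371]
310 225 [ -50. -118.   30.] 0.217
310 235 [ -58. -118.   31.] 0.219
310 245 [ -32. -120.  100.] 0.145
310 255 [ -32. -121.  111.] 0.134
310 265 [ -32. -121.  121.] 0.125
310 275 [ -30. -121.  131.] 0.115
310 285 [ -30. -121.  138.] 0.108
310 295 [ -30. -122.  144.] 0.103
310 305 [ -31. -122.  147.] 0.1
310 315 [ -35. -122.  148.] 0.1
310 325 [ -48. -121.  138.] 0.113
310 335 [ -50. -121.  140.] 0.112
310 345 [ -33. -122.  164.] 0.085
310 355 [ -31. -122.  169.] 0.079
310 365 [ -32. -123.  171.] 0.077
310 375 [ -30. -123.  176.] 0.072
310 385 [ -31. -123.  178.] 0.07
310 395 [ -31. -123.  180.] 0.068
328 225 [ -38. -130.   61.] 0.184
328 235 [ -45. -130.   61.] 0.187
328 245 [ -32. -129.  102.] 0.143
328 255 [ -32. -129.  112.] 0.134
328 265 [ -32. -129.  120.] 0.126
328 275 [ -33. -128.  127.] 0.119
328 285 [ -31. -128.  137.] 0.11
328 295 [ -30. -128.  144.] 0.103
328 305 [ -33. -128.  145.] 0.102
328 315 [ -43. -128.  138.] 0.112
328 325 [ -47. -128.  139.] 0.113
328 335 [ -50. -128.  141.] 0.111
328 345 [ -32. -127.  164.] 0.084
328 355 [ 
[... 1902 characters left out ...]
9. -105.  177.] 0.074
328 385 [ -79. -105.  180.] 0.071
328 395 [ -78. -105.  183.] 0.068
345 225 [ -91. -120.   49.] 0.199
345 235 [ -96. -120.   53.] 0.198
345 245 [-103. -120.   55.] 0.198
345 255 [ -83. -115.  106.] 0.143
345 265 [ -83. -114.  115.] 0.134
345 275 [ -75. -112.  136.] 0.112
345 285 [ -77. -112.  141.] 0.108
345 295 [ -77. -111.  146.] 0.103
345 305 [ -73. -110.  157.] 0.091
345 315 [ -72. -110.  163.] 0.086
345 325 [ -73. -110.  167.] 0.082
345 335 [ -73. -109.  170.] 0.079
345 345 [ -72. -109.  175.] 0.074
345 355 [ -73. -109.  177.] 0.072
345 365 [ -73. -109.  180.] 0.069
345 375 [ -75. -109.  180.] 0.069
345 385 [ -78. -109.  181.] 0.07
345 395 [ -79. -109.  182.] 0.069
```

The gate has not moved. The depth image explains why: the real fingertips are about 24 mm higher than the reported TCP (tip at z≈93 mm with TCP z = 69 mm). They skimmed over the 90 mm knob. From now on I use tip z = TCP z + 24 mm. Back over the knob and lower this time.

Emit:
move_arm(
  steps=[
    [[0, 0, 0], [0, 0, -2], 1],
    [[0, 0, 0], [0, -3.8, 0], 1],
    [[0, 0, 0], [0, -3.7, 0], 1],
    [[0, 0, 0], [0, -3.7, 0], 1],
    [[0, 0, 0], [0, 0, 2.2], 1],
    [[0, 0, 0], [0, 0, 2.1], 1],
    [[0, 0, 0], [0, 0, 0], 1],
  ],
)

```text
time: 10.2
tool_pos: [0.648, -0.1801, 0.0423]
eef_rot: [0.764, -0.645, -0.003, 0.001]
wrist_force: [-0.3, -0.3, -0.9]
gripper_width: -0.001
```

```bash
python3 - <<'E'
from h import *
c=snap('wrist','w12');st();P=cloud(c)
for r in range(232,250,2): print(r,[np.round(P[r,k]*1000) for k in (310,328)])
E
```

```text
t 10.25 tcp [ 0.6492 -0.1807  0.0443] jig [  70.2 -123.5] F [ 0.2 -0.7 -0.1] xaz -80.3 g 0.0 tilt [-0.002  0.003 -1.   ]
232 [array([ 645., -175.,   30.]), array([ 647., -186.,   30.])]
234 [array([ 644., -175.,   32.]), array([ 646., -186.,   33.])]
236 [array([ 645., -175.,   36.]), array([ 646., -186.,   35.])]
238 [array([ 658., -174.,   66.]), array([ 659., -183.,   65.])]
240 [array([ 658., -174.,   69.]), array([ 659., -183.,   69.])]
242 [array([ 657., -174.,   71.]), array([ 659., -183.,   72.])]
244 [array([ 658., -174.,   75.]), array([ 660., -182.,   75.])]
246 [array([ 658., -174.,   76.]), array([ 660., -182.,   77.])]
248 [array([ 658., -174.,   78.]), array([ 659., -183.,   78.])]
```

View pics/w12.png

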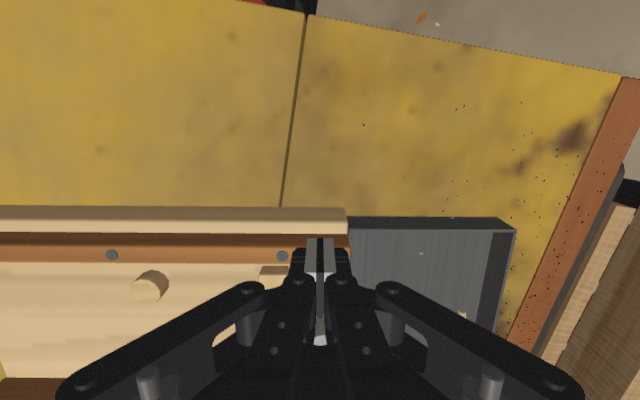

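The tip is now at z≈65 mm, between blade top and knob head, so the offset is about 21 mm. Pushing again.

Emit:
move_arm(
  steps=[
    [[0, 0, 0], [0.1, 0.8, 0], 1],
    [[0, 0, 0], [0, 0.8, 0], 1],
    [[0, 0, 0], [0, 0.6, 0], 1],
    [[0, 0, 0], [0, 0.6, 0], 1],
    [[0, 0, 0], [0, 0.6, 0], 1],
    [[0, 0, 0], [0, 0.6, 0], 1],
  ],
)

```text
time: 10.85
tool_pos: [0.612, -0.1895, 0.0471]
eef_rot: [0.764, -0.645, 0.002, -0.001]
wrist_force: [3.4, -0.4, 1.4]
gripper_width: -0.002
```

```bash
cat >> h.py <<'E'
def gate(n,c):
    P=cloud(c); j=np.dstack([toj(P.reshape(-1,3)).reshape(400,640,2),P[...,2:]*1000])
    m=(j[...,0]>-250)&(j[...,0]<70)&(abs(j[...,1]+125)<14)&(j[...,2]>57)&(j[...,2]<63)&(c['range_z']>0)
    print(n,'blade x',np.round(j[m][:,0].min()),np.round(j[m][:,0].max()))
E
python3 - <<'E'
from h import *
c=snap('wrist','w13');st();gate('w13',c)
E
```

```text
t 10.9 tcp [ 0.6102 -0.1897  0.0468] jig [  30.2 -126.1] F [ 1.8 -0.9  1.3] xaz -80.4 g 0.004 tilt [ 0.001 -0.    -1.   ]
w13 blade x -37.0 -22.0
```

Emit:
move_arm(
  steps=[
    [[0, 0, 0], [0, 0.9, 0], 1],
    [[0, 0, 0], [0, 0.9, 0], 1],
    [[0, 0, 0], [0, 0.9, 0], 1],
    [[0, 0, 0], [0, 0.9, 0], 1],
    [[0, 0, 0], [0, 0.9, 0], 1],
    [[0, 0, 0], [0, 0.9, 0], 1],
    [[0, 0, 0], [0, 0.9, 0], 1],
    [[0, 0, 0], [0, 0.7, 0], 1],
  ],
)

```text
time: 11.7
tool_pos: [0.5409, -0.2006, 0.0459]
eef_rot: [0.764, -0.645, -0.0, 0.0]
wrist_force: [2.5, 1.4, 1.3]
gripper_width: -0.0
```

```bash
python3 - <<'E'
from h import *
c=snap('wrist','w14');st();gate('w14',c)
c=snap('scene','s14');gate('s14',c)
E
```

```text
t 11.75 tcp [ 0.5392 -0.201   0.0457] jig [ -41.6 -125.6] F [ 1.3 -0.8  1.2] xaz -80.4 g -0.002 tilt [-0.001  0.003 -1.   ]
w14 blade x -108.0 -94.0
s14 blade x -210.0 -108.0
```

View pics/w14.png

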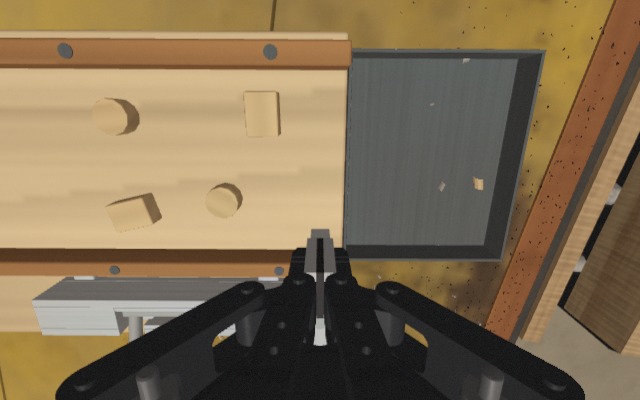

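The blade's left end has gone from −120 to −210 mm, so the gate has travelled about 90 mm, and the channel is visibly open. I'll push the remaining 15 mm gently.

Emit:
move_arm(
  steps=[
    [[0, 0, 0], [0, 0.6, 0], 1],
    [[0, 0, 0], [0, 0.4, 0], 1],
    [[0, 0, 0], [0, 0.3, 0], 1],
    [[0, 0, 0], [0, 0.2, 0], 1],
  ],
)

```text
time: 12.2
tool_pos: [0.5267, -0.2028, 0.0456]
eef_rot: [0.764, -0.645, -0.001, -0.0]
wrist_force: [1.9, 1.4, -1.1]
gripper_width: 0.002
```

Emit:
move_arm(
  steps=[
    [[0, 0, 0], [0, 0.2, 0], 1],
  ],
)

```text
time: 12.3
tool_pos: [0.5267, -0.2029, 0.0458]
eef_rot: [0.764, -0.645, 0.001, -0.001]
wrist_force: [6.4, 1.4, -5.5]
gripper_width: 0.002
```

```bash
python3 - <<'E'
from h import *
st(); c=snap('scene','s15');gate('s15',c)
E
```

```text
t 12.3 tcp [ 0.5267 -0.2029  0.0458] jig [ -54.3 -125.4] F [ 6.4  1.4 -5.5] xaz -80.3 g 0.002 tilt [-0.    -0.003 -1.   ]
s15 blade x -222.0 -124.0
```

The force has risen to about 6 N and the travel to about 103 mm, so the gate is at its stop. I'll back off, rise, and travel to the block, turning the jaws across its width and opening them.

Emit:
move_arm(
  steps=[
    [[0, 0, 0], [0, -1.0, 0], 1],
    [[0, 0, 0], [0, 0, -4.8], 1],
    [[0, 0, 0], [0, 0, -4.8], 1],
    [[0, 0, 0], [-4.4, -1.1, -1], 1],
    [[0, 0, 0], [-4.4, -1.1, 0], 1],
    [[0, 0, 0], [-4.4, -1.1, 0], 1],
    [[0, 0, 0], [-4.4, -1.1, 0], 1],
    [[0, 0, 0], [-4.4, -1.1, 0], 0],
  ],
)

```text
time: 13.15
tool_pos: [0.5514, 0.0251, 0.1519]
eef_rot: [0.764, -0.645, -0.001, 0.001]
wrist_force: [1.4, -0.6, 0.4]
gripper_width: 0.154
```

```bash
python3 - <<'E'
from h import *
st(); c=snap('top','t16');gate('t16',c)
im=cv2.imread('pics/t16.png')[145:265,290:450]; cv2.imwrite('pics/t16z.png',cv2.resize(im,None,fx=5,fy=5,interpolation=cv2.INTER_CUBIC))
E
```

```text
t 13.15 tcp [0.5514 0.0251 0.1519] jig [ 7.3 95.5] F [ 1.4 -0.6  0.4] xaz -80.4 g 0.154 tilt [ 0.001  0.003 -1.   ]
t16 blade x -226.0 -55.0
```

View pics/t16z.png

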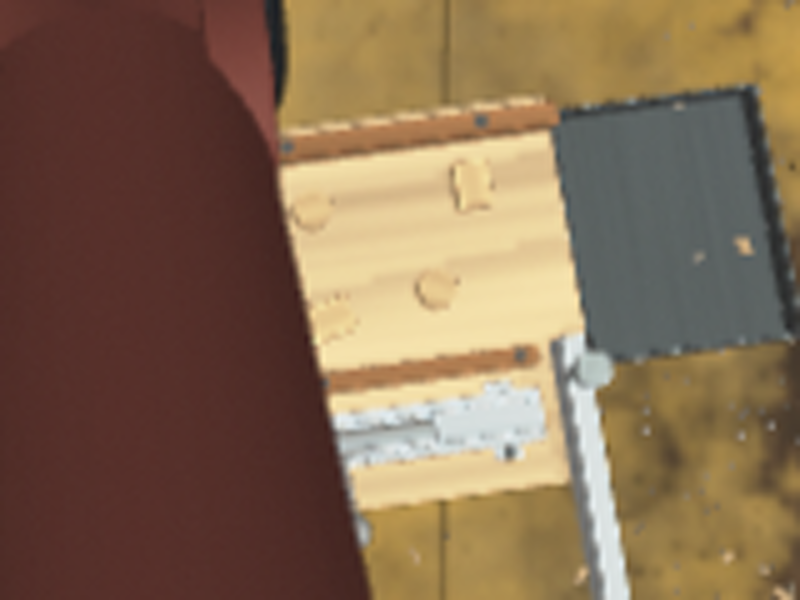

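Emit:
move_arm(
  steps=[
    [[0, 0, 0], [-4.4, -1.1, 0], 0],
    [[0, 0, 0], [-4.4, -1.1, 0], 0],
    [[0, 0, 0], [-4.4, -1.1, 0], 0],
    [[0, 0, 0], [-3.5, -1.0, 0], 0],
    [[0, 0, -8.5], [0, 0, 0], 0],
    [[0, 0, -8.5], [0, 0, 0], 0],
    [[0, 0, -8.5], [0, 0, 0], 0],
    [[0, 0, -8.5], [0, 0, 0], 0],
  ],
)

```text
time: 14.0
tool_pos: [0.5661, 0.1947, 0.1515]
eef_rot: [0.92, -0.391, -0.001, 0.002]
wrist_force: [-0.6, -0.7, -0.0]
gripper_width: 1.003
```

Emit:
move_arm(
  steps=[
    [[0, 0, -8.5], [0, 0, 0], 0],
    [[0, 0, -8.5], [0, 0, 0], 0],
    [[0, 0, -8.5], [0, 0, 0], 0],
    [[0, 0, -8.5], [0, 0, 0], 0],
    [[0, 0, 0], [0, 0, 0], 0],
  ],
)

```text
time: 14.5
tool_pos: [0.5664, 0.1944, 0.1514]
eef_rot: [0.994, -0.108, -0.001, 0.001]
wrist_force: [0.6, -0.8, 0.3]
gripper_width: 0.997
```

```bash
python3 - <<'E'
from h import *
st(); c=snap('wrist','w17');P=cloud(c)
m=(P[...,2]>.026)&(P[...,2]<.034)&(P[...,1]>.13)&(P[...,0]>.45)
k,l,s,ce=cv2.connectedComponentsWithStats(m.astype(np.uint8))
for i in range(1,k):
    if s[i,4]>100:
        q=P[l==i]; r=cv2.minAreaRect((q[:,:2]*1000).astype(np.float32)); print(s[i,4],np.round(ce[i]),np.round(r[0],1),np.round(r[1],1),round(r[2],1),np.median(q[:,2]))
E
```

```text
t 14.5 tcp [0.5664 0.1944 0.1514] jig [ 49.7 260.1] F [ 0.6 -0.8  0.3] xaz -12.4 g 0.997 tilt [-0.002  0.002 -1.   ]
256 [443.  71.] [700.8 273.8] [22.8 67.7] 1.7 0.03016665361066656
4292 [316. 151.] [569.2 225.6] [89.2 45. ] 77.5 0.030409199344073906
1212 [619. 155.] [857.  157.2] [59.4 31. ] 80.5 0.02913095930316717
```

View pics/w17.png

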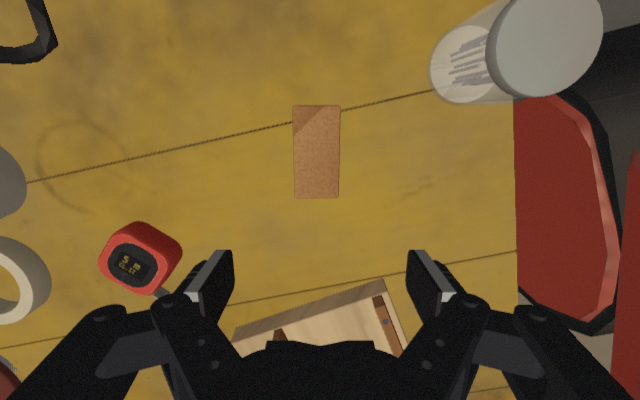

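The top view shows the blade at −226..−55 mm, so the gate is fully open. The wrist view shows the block at (316,151) between the open fingers, centred at (569,226) mm, top 30 mm, long axis at 77.5°. Now I'll check the open fingertips' height.

```bash
python3 - <<'E'
from h import *
c=load('w17');P=cloud(c)*1000
for col in (208,215,222,230,410,420,428):
    r=[(rr,np.round(P[rr,col])) for rr in range(245,300,3) if c['range_z'][rr,col]<.22]
    print(col,r[:3])
E
```

```text
208 [(260, array([521., 215., 199.])), (263, array([521., 215., 201.])), (266, array([522., 215., 204.]))]
215 [(251, array([521., 215., 191.])), (254, array([522., 215., 193.])), (257, array([523., 215., 197.]))]
222 [(251, array([524., 215., 191.])), (254, array([525., 214., 193.])), (257, array([526., 214., 196.]))]
230 [(251, array([526., 212., 187.])), (254, array([526., 211., 188.])), (257, array([526., 210., 188.]))]
410 [(251, array([610., 195., 189.])), (254, array([610., 193., 189.])), (257, array([610., 192., 189.]))]
420 [(251, array([614., 195., 192.])), (254, array([613., 195., 194.])), (257, array([613., 195., 196.]))]
428 [(257, array([616., 195., 197.])), (260, array([615., 195., 199.])), (263, array([614., 195., 201.]))]
```

Open tips are 35 mm above the reported TCP, which fits 22 + 13 mm. Gripping low on the block therefore needs TCP z ≈ −20 mm. I'll go down cautiously.

Emit:
move_arm(
  steps=[
    [[0, 0, 0], [-0.3, -3.2, 0], 0],
    [[0, 0, 0], [0, 0, 4], 0],
    [[0, 0, 0], [0, 0, 4], 0],
    [[0, 0, 0], [0, 0, 4], 0],
    [[0, 0, 0], [0, 0, 3], 0],
    [[0, 0, 0], [0, 0, 0], 0],
  ],
)

```text
time: 15.15
tool_pos: [0.567, 0.2254, -0.0026]
eef_rot: [0.994, -0.109, -0.004, 0.003]
wrist_force: [-0.8, -0.6, -0.4]
gripper_width: 0.999
```

```bash
python3 - <<'E'
from h import *
st(); c=snap('wrist','w18');P=cloud(c)*1000
for col in (215,222,230,410,420):
    r=[(rr,np.round(P[rr,col])) for rr in range(240,300,3) if c['range_z'][rr,col]<.17]
    print(col,r[:2])
E
```

```text
t 15.15 tcp [ 0.567   0.2254 -0.0026] jig [ 55.4 290.6] F [-0.8 -0.6 -0.4] xaz -12.5 g 0.999 tilt [-0.008  0.008 -1.   ]
215 [(252, array([522., 246.,  38.])), (255, array([523., 246.,  41.]))]
222 [(249, array([585., 299., 160.])), (252, array([526., 246.,  38.]))]
230 [(252, array([527., 243.,  34.])), (255, array([527., 242.,  35.]))]
410 [(252, array([611., 226.,  36.])), (255, array([611., 224.,  35.]))]
420 [(252, array([615., 226.,  37.])), (255, array([614., 226.,  40.]))]
```

View pics/w18.png

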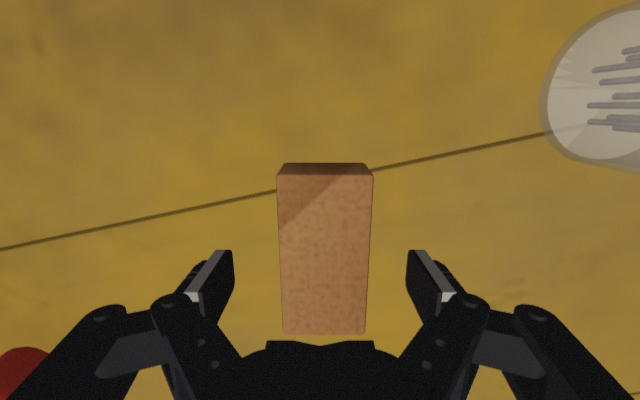

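The block sits centred between the fingers, whose open tips are at z≈34 mm. I'll go down 20 mm more and then close.

Emit:
move_arm(
  steps=[
    [[0, 0, 0], [0.1, 0, 1.0], 0],
    [[0, 0, 0], [0, 0, 1.0], 0],
    [[0, 0, 0], [0, 0, 0], 0],
  ],
)

```text
time: 15.5
tool_pos: [0.5715, 0.2273, -0.0183]
eef_rot: [0.994, -0.108, -0.0, 0.0]
wrist_force: [-0.5, 0.2, 0.3]
gripper_width: 1.0
```

Emit:
move_arm(
  steps=[
    [[0, 0, 0], [0, 0, 0], 0.3],
    [[0, 0, 0], [0, 0, 0], 0.6],
    [[0, 0, 0], [0, 0, 0], 1],
    [[0, 0, 0], [0, 0, 0], 1],
    [[0, 0, 0], [0, 0, 0], 1],
    [[0, 0, 0], [0, 0, 0], 1],
  ],
)

```text
time: 16.1
tool_pos: [0.5723, 0.2282, -0.0172]
eef_rot: [0.994, -0.108, 0.001, -0.0]
wrist_force: [-0.2, -0.3, 5.1]
gripper_width: 0.518
```

```bash
python3 - <<'E'
from h import *
st(); c=snap('wrist','w19');P=cloud(c)*1000
E
```

```text
t 16.1 tcp [ 0.5723  0.2282 -0.0172] jig [ 61.1 292.4] F [-0.2 -0.3  5.1] xaz -12.4 g 0.518 tilt [ 0.001 -0.001 -1.   ]
```

View pics/w19.png

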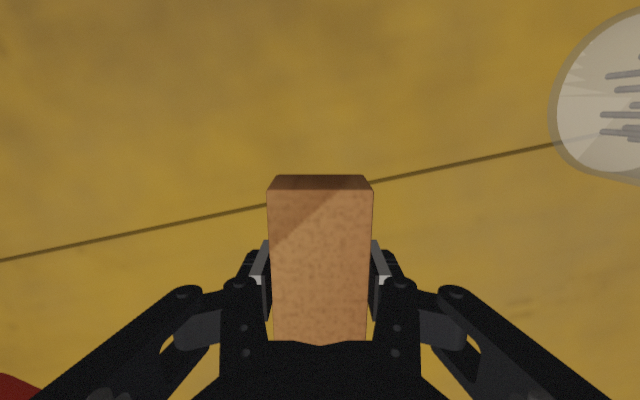

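The block is gripped, with the jaw opening at 0.518 × 85 = 44 mm, which matches its 45 mm width. I'll lift, carry it over the bed's +y end and turn it across the channel.

Emit:
move_arm(
  steps=[
    [[0, 0, 0], [0, 0, -3], 1],
    [[0, 0, 0], [0, 0, -3.5], 1],
    [[0, 0, 0], [0, 0, -3.5], 1],
    [[0, 0, 0], [0.5, 4.3, 0], 1],
    [[0, 0, 0], [0.5, 4.3, 0], 1],
    [[0, 0, 0], [0.5, 4.3, 0], 1],
    [[0, 0, 0], [0.5, 4.3, 0], 1],
    [[0, 0, 0], [0.3, 4.2, 0], 1],
  ],
)

```text
time: 16.95
tool_pos: [0.5476, 0.0116, 0.0814]
eef_rot: [0.994, -0.108, -0.0, 0.0]
wrist_force: [1.4, -0.2, -1.1]
gripper_width: 0.521
```

Emit:
move_arm(
  steps=[
    [[0, 0, 8.5], [0, 0, 0], 1],
    [[0, 0, 8.5], [0, 0, 0], 1],
    [[0, 0, 8.5], [0, 0, 0], 1],
    [[0, 0, 8.5], [0, 0, 0], 1],
    [[0, 0, 8.5], [0, 0, 0], 1],
    [[0, 0, 8.5], [0, 0, 0], 1],
    [[0, 0, 8.5], [0, 0, 0], 1],
    [[0, 0, 8.5], [0, 0, 0], 1],
  ],
)

```text
time: 17.75
tool_pos: [0.5476, 0.0137, 0.0813]
eef_rot: [0.762, -0.647, -0.001, 0.001]
wrist_force: [-0.4, -0.4, -0.4]
gripper_width: 0.514
```

```bash
python3 - <<'E'
from h import *
st(); c=snap('wrist','w20');P=cloud(c)
j=np.dstack([toj(P.reshape(-1,3)).reshape(400,640,2),P[...,2:]*1000])
for r,cc in [(190,280),(190,360),(185,320),(230,320),(300,320),(230,275),(230,365)]: print(r,cc,np.round(j[r,cc],1))
m=(j[...,2]>80)&(j[...,2]<160)&(j[...,0]>-80)
v,u=np.nonzero(m); print('rows',v.min(),j[m][:,0].max())
E
```

```text
t 17.75 tcp [0.5476 0.0137 0.0813] jig [ 1.7 84.9] F [-0.4 -0.4 -0.4] xaz -80.7 g 0.514 tilt [-0.     0.002 -1.   ]
190 280 [ 44.  100.8 128. ]
190 360 [ 44.   68.1 128.3]
185 320 [ 44.5  84.4 122.2]
230 320 [ 26.6  84.5 129. ]
300 320 [ -8.3  84.6 128.8]
230 275 [ 26.7 103.6 129. ]
230 365 [ 76.3  84.5 244.5]
rows 175 45.08863040501982
```

View pics/w20.png

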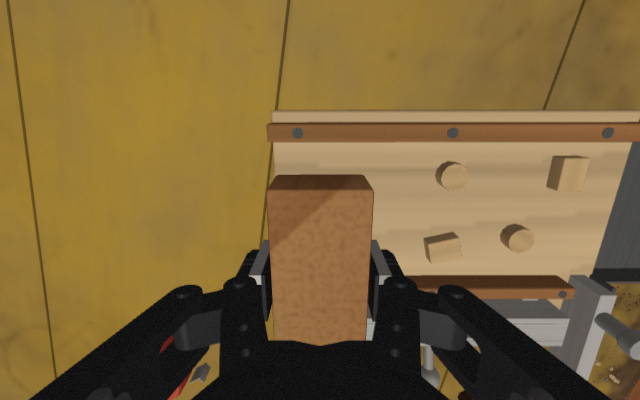

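The block is held level across the channel. Its +x end is at 44.5 mm, so it is centred at x≈−0.5, its top is at 129 mm, and all chips lie ahead of it. I'll lower it to about 2–3 mm above the bed.

Emit:
move_arm(
  steps=[
    [[0, 0, 0], [0, 0, 3], 1],
    [[0, 0, 0], [0, 0, 2.5], 1],
    [[0, 0, 0], [0, 0, 1.0], 1],
    [[0, 0, 0], [0, 0, 0], 1],
  ],
)

```text
time: 18.2
tool_pos: [0.5469, 0.0137, 0.0154]
eef_rot: [0.765, -0.645, -0.002, 0.001]
wrist_force: [-0.3, 0.3, -0.5]
gripper_width: 0.516
```

```bash
python3 - <<'E'
from h import *
st(); c=snap('wrist','w21');P=cloud(c)
j=np.dstack([toj(P.reshape(-1,3)).reshape(400,640,2),P[...,2:]*1000])
for r,cc in [(190,280),(190,360),(230,320),(300,320)]: print(r,cc,np.round(j[r,cc],1))
E
```

```text
t 18.2 tcp [0.5469 0.0137 0.0154] jig [ 1. 85.] F [-0.3  0.3 -0.5] xaz -80.3 g 0.516 tilt [-0.001  0.004 -1.   ]
190 280 [ 43.3 101.3  62. ]
190 360 [43.8 68.6 63.3]
230 320 [25.9 84.8 62.8]
300 320 [-8.8 84.6 63. ]
```

View pics/w21.png

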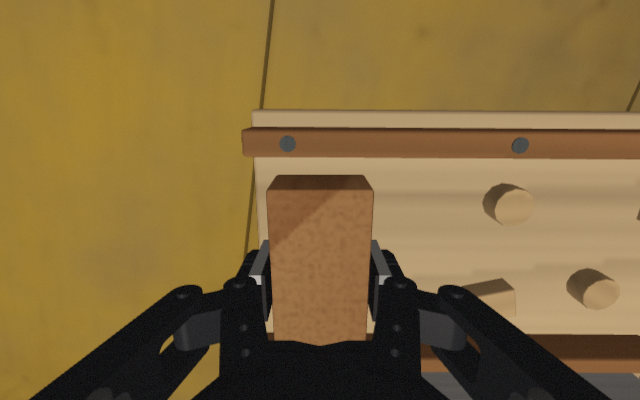

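Block bottom is about 33 mm, 3 mm above the deck. Starting the sweep.

Emit:
move_arm(
  steps=[
    [[0, 0, 0], [1.2, 0, 0], 1],
    [[0, 0, 0], [1.2, 0, 0], 1],
    [[0, 0, 0], [1.2, 0, 0], 1],
    [[0, 0, 0], [1.0, 0, 0], 1],
    [[0, 0, 0], [1.0, 0, 0], 1],
    [[0, 0, 0], [1.0, 0, 0], 1],
    [[0, 0, 0], [1.0, 0, 0], 1],
    [[0, 0, 0], [1.0, 0, 0], 1],
  ],
)

```text
time: 19.05
tool_pos: [0.5629, -0.0717, 0.0169]
eef_rot: [0.764, -0.645, -0.0, -0.0]
wrist_force: [0.3, -1.3, -0.7]
gripper_width: 0.515
```

```bash
python3 - <<'E'
from h import *
st(); c=snap('wrist','w22')
E
```

```text
t 19.05 tcp [ 0.5629 -0.0717  0.0169] jig [ 2.8 -1.8] F [ 0.3 -1.3 -0.7] xaz -80.3 g 0.515 tilt [-0.  0. -1.]
```

View pics/w22.png

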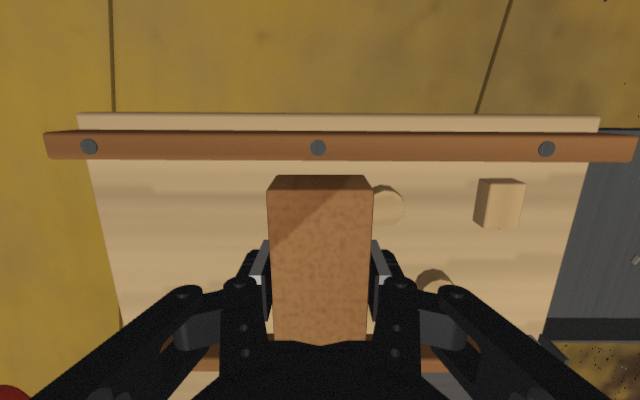

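The chips are being pushed: a plug is against the block's front at (388,205). I'll lower 2 mm and continue.

Emit:
move_arm(
  steps=[
    [[0, 0, 0], [0.9, 0, 0.2], 1],
    [[0, 0, 0], [0.9, 0, 0], 1],
    [[0, 0, 0], [0.9, 0, 0], 1],
    [[0, 0, 0], [0.9, 0, 0], 1],
    [[0, 0, 0], [0.9, 0, 0], 1],
    [[0, 0, 0], [0.9, 0, 0], 1],
    [[0, 0, 0], [0.8, 0, 0], 1],
    [[0, 0, 0], [0.8, 0, 0], 1],
  ],
)

```text
time: 19.9
tool_pos: [0.5746, -0.1406, 0.0149]
eef_rot: [0.764, -0.645, -0.0, -0.0]
wrist_force: [-0.6, 0.9, -1.7]
gripper_width: 0.513
```

```bash
python3 - <<'E'
from h import *
st(); c=snap('wrist','w23')
E
```

```text
t 19.9 tcp [ 0.5746 -0.1406  0.0149] jig [  3.1 -71.8] F [-0.6  0.9 -1.7] xaz -80.4 g 0.513 tilt [-0. -0. -1.]
```

View pics/w23.png

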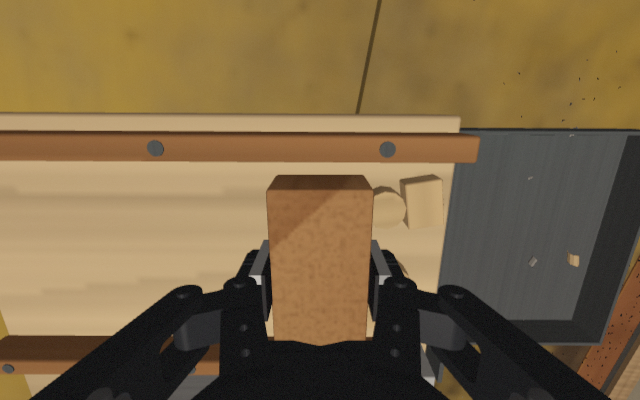

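The plug at (388,208) and the offcut at (422,203) are ahead of the block, nearing the edge. I'll push them over slowly.

Emit:
move_arm(
  steps=[
    [[0, 0, 0], [0.7, 0, 0], 1],
    [[0, 0, 0], [0.7, 0, 0], 1],
    [[0, 0, 0], [0.7, 0, 0], 1],
    [[0, 0, 0], [0.7, 0, 0], 1],
    [[0, 0, 0], [0.7, 0, 0], 1],
    [[0, 0, 0], [0.7, 0, 0], 1],
    [[0, 0, 0], [0.7, 0, 0], 1],
    [[0, 0, 0], [0.7, 0, 0], 1],
  ],
)

```text
time: 20.75
tool_pos: [0.584, -0.196, 0.0149]
eef_rot: [0.764, -0.645, 0.0, 0.0]
wrist_force: [-0.4, 0.7, -1.6]
gripper_width: 0.513
```

Emit:
move_arm(
  steps=[
    [[0, 0, 0], [0.6, 0, 0], 1],
    [[0, 0, 0], [0.6, 0, 0], 1],
    [[0, 0, 0], [0, 0, 0], 1],
    [[0, 0, 0], [0, 0, 0], 1],
  ],
)

```text
time: 21.15
tool_pos: [0.5859, -0.207, 0.0149]
eef_rot: [0.764, -0.645, -0.0, -0.0]
wrist_force: [0.5, 0.3, -1.1]
gripper_width: 0.515
```

```bash
python3 - <<'E'
from h import *
st(); c=snap('wrist','w24');c=snap('scene','s24')
im=cv2.imread('pics/s24.png')[200:350,200:400]; cv2.imwrite('pics/s24z.png',cv2.resize(im,None,fx=4,fy=4,interpolation=cv2.INTER_CUBIC))
E
```

```text
t 21.15 tcp [ 0.5859 -0.207   0.0149] jig [   3.4 -139.1] F [ 0.5  0.3 -1.1] xaz -80.4 g 0.515 tilt [-0.  0. -1.]
```

View pics/w24.png

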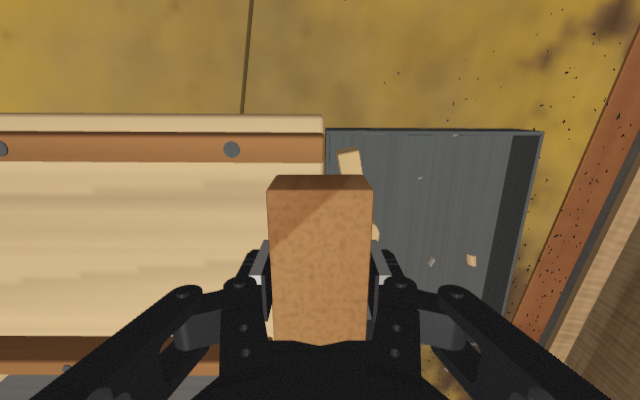

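View pics/s24z.png

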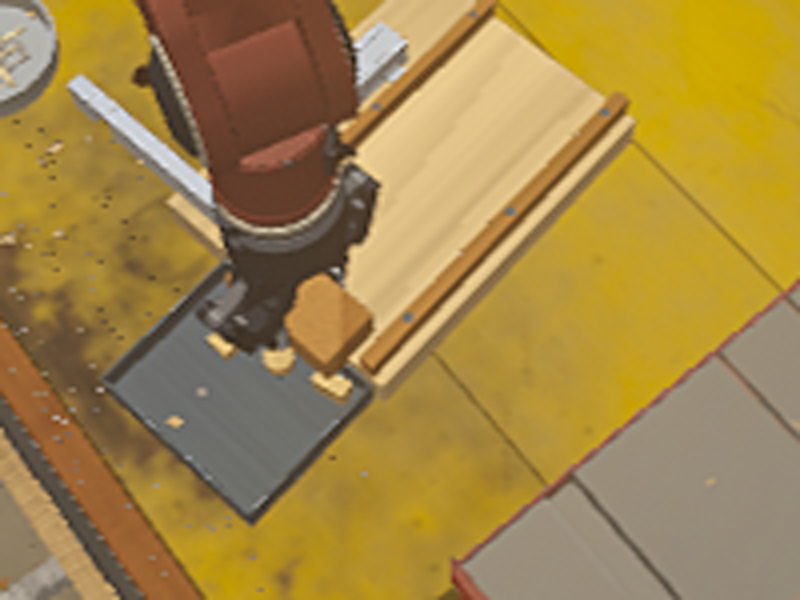

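Three chips show in the tray in the scene view, at (220,345), (280,360) and (330,385); the fourth is hidden. With the block still held, I'll lift, move back and look.

Emit:
move_arm(
  steps=[
    [[0, 0, 0], [0, 0, -4], 1],
    [[0, 0, 0], [0, 0, -4], 1],
    [[0, 0, 0], [-4, 0, 0], 1],
    [[0, 0, 0], [-4, 0, 0], 1],
    [[0, 0, 0], [-4, 0, 0], 1],
    [[0, 0, 0], [0, 0, 0], 1],
  ],
)

```text
time: 21.85
tool_pos: [0.565, -0.0787, 0.0952]
eef_rot: [0.768, -0.64, -0.003, -0.002]
wrist_force: [0.6, 0.4, -0.4]
gripper_width: 0.511
```

```bash
python3 - <<'E'
from h import *
st(); c=snap('wrist','w25');P=cloud(c)
j=np.dstack([toj(P.reshape(-1,3)).reshape(400,640,2),P[...,2:]*1000])
m=(j[...,2]>8)&(j[...,2]<29)&(j[...,1]<-144)&(j[...,1]>-246)&(abs(j[...,0])<64)&(c['range_z']>0)
k,l,s,ce=cv2.connectedComponentsWithStats(m.astype(np.uint8))
for i in range(1,k):
    if s[i,4]>30: print(s[i,4],np.round(ce[i]),np.round(j[l==i].mean(0)),np.round(j[l==i].max(0)))
c=snap('scene','s25')
im=cv2.imread('pics/s25.png')[200:350,200:400]; cv2.imwrite('pics/s25z.png',cv2.resize(im,None,fx=4,fy=4,interpolation=cv2.INTER_CUBIC))
E
```

```text
t 21.85 tcp [ 0.565  -0.0787  0.0952] jig [ 3.7 -9.2] F [ 0.6  0.4 -0.4] xaz -79.6 g 0.511 tilt [-0.007  0.    -1.   ]
489 [500. 158.] [  41. -155.   19.] [  55. -148.   22.]
476 [499. 200.] [   4. -164.   14.] [  14. -155.   16.]
888 [497. 232.] [ -25. -167.   16.] [  -6. -145.   24.]
```

View pics/w25.png

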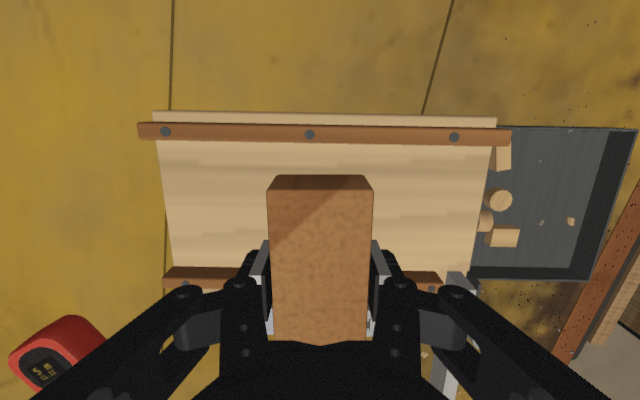

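View pics/s25z.png

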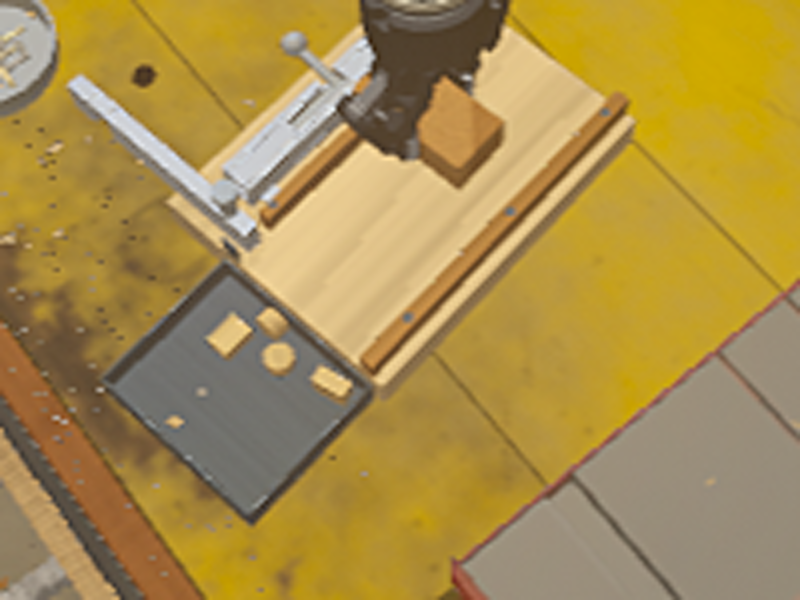

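All four chips lie in the tray; in the wrist view they are at (503,156), (501,200), (486,222) and (504,238). All their tops are ≤24 mm, and the bed is empty. The pin is still parked and the gate open. I'll carry the block back to the bench on the left.

Emit:
move_arm(
  steps=[
    [[0, 0, 0], [-4.3, -0.6, 0], 1],
    [[0, 0, 0], [-4.3, -0.6, 0], 1],
    [[0, 0, 0], [-4.3, -0.6, 0], 1],
    [[0, 0, 0], [-4.3, -0.6, 0], 1],
    [[0, 0, 0], [-4.3, -0.6, 0], 1],
    [[0, 0, 0], [-4.3, -0.6, 0], 1],
    [[0, 0, 0], [-4.2, -0.6, 0], 1],
    [[0, 0, 0], [0, 0, 0], 1],
  ],
)

```text
time: 22.75
tool_pos: [0.5561, 0.223, 0.095]
eef_rot: [0.767, -0.641, -0.002, -0.003]
wrist_force: [-0.7, 1.3, -0.5]
gripper_width: 0.513
```

Emit:
move_arm(
  steps=[
    [[0, 0, 0], [0, 0, 3], 1],
    [[0, 0, 0], [0, 0, 3], 1],
    [[0, 0, 0], [0, 0, 2.5], 1],
    [[0, 0, 0], [0, 0, 1.2], 1],
    [[0, 0, 0], [0, 0, 0], 1],
  ],
)

```text
time: 23.25
tool_pos: [0.5564, 0.2122, -0.0038]
eef_rot: [0.764, -0.646, -0.0, 0.002]
wrist_force: [-0.9, 0.9, -0.6]
gripper_width: 0.51
```

```bash
python3 - <<'E'
from h import *
st(); c=snap('wrist','w26');P=cloud(c)*1000
for r,cc in [(190,280),(190,360),(230,320),(300,320)]: print(r,cc,np.round(P[r,cc],1))
E
```

```text
t 23.25 tcp [ 0.5564  0.2122 -0.0038] jig [ 42.7 279.3] F [-0.9  0.9 -0.6] xaz -80.4 g 0.51 tilt [ 0.002  0.003 -1.   ]
190 280 [595.8 235.   43.9]
190 360 [600.7 202.6  42. ]
230 320 [581.5 216.1  44.9]
300 320 [547.5 210.4  44.9]
```

View pics/w26.png

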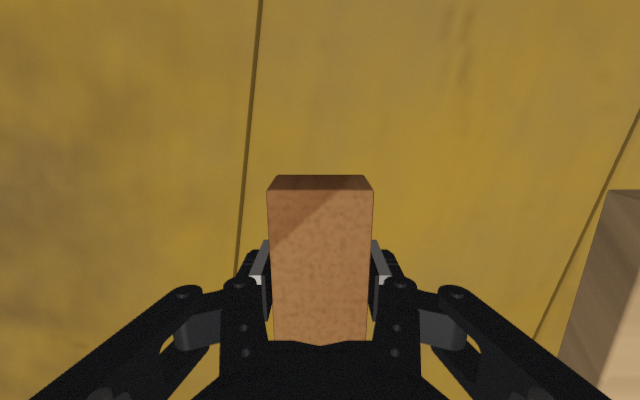

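The block's top is at 45 mm, so its bottom is about 14.5 mm above clear bench. I'll go down the rest slowly.

Emit:
move_arm(
  steps=[
    [[0, 0, 0], [0, 0, 0.6], 1],
    [[0, 0, 0], [0, 0, 0.5], 1],
    [[0, 0, 0], [0, 0, 0.2], 1],
    [[0, 0, 0], [0, 0, 0], 1],
  ],
)

```text
time: 23.7
tool_pos: [0.5569, 0.214, -0.015]
eef_rot: [0.764, -0.645, -0.0, -0.0]
wrist_force: [-0.2, -0.4, -1.5]
gripper_width: 0.511
```

```bash
python3 - <<'E'
from h import *
st(); c=snap('wrist','w27');P=cloud(c)*1000
for r,cc in [(230,320),(300,320)]: print(r,cc,np.round(P[r,cc],1))
E
```

```text
t 23.7 tcp [ 0.5569  0.214  -0.015 ] jig [ 43.6 281. ] F [-0.2 -0.4 -1.5] xaz -80.3 g 0.511 tilt [-0. -0. -1.]
230 320 [581.4 217.9  32.6]
300 320 [547.4 212.1  33.1]
```

Emit:
move_arm(
  steps=[
    [[0, 0, 0], [0, 0, 0.2], 1],
    [[0, 0, 0], [0, 0, 0.1], 1],
    [[0, 0, 0], [0, 0, 0], 0.7],
    [[0, 0, 0], [0, 0, 0], 0.3],
    [[0, 0, 0], [0, 0, 0], 0],
    [[0, 0, 0], [0, 0, 0], 0],
    [[0, 0, 0], [0, 0, 0], 0],
    [[0, 0, 0], [0, 0, 0], 0],
  ],
)

```text
time: 24.55
tool_pos: [0.5569, 0.214, -0.0182]
eef_rot: [0.764, -0.645, -0.0, 0.0]
wrist_force: [-0.2, -0.8, 0.3]
gripper_width: 1.003
```

Emit:
move_arm(
  steps=[
    [[0, 0, 0], [0, 0, -3], 0],
    [[0, 0, 0], [0, 0, -4], 0],
    [[0, 0, 0], [0, 0, -4], 0],
    [[0, 0, 0], [0, 0, -4.5], 0],
    [[0, 0, 0], [0, 0, -4.5], 0],
    [[0, 0, 0], [0, 0, 0], 0],
    [[0, 0, 0], [0, 0, 0], 0],
  ],
)

```text
time: 25.25
tool_pos: [0.5573, 0.2142, 0.1831]
eef_rot: [0.764, -0.645, 0.001, -0.001]
wrist_force: [0.9, 0.4, -1.4]
gripper_width: 0.999
```

```bash
python3 - <<'E'
from h import *
st(); c=snap('wrist','w28'); P=cloud(c)
m=(P[...,2]>.024)&(P[...,2]<.045)&(P[...,1]>.15)&(P[...,1]<.27)&(P[...,0]>.49)&(P[...,0]<.65)&(c['range_z']>.1)
print('block',np.round(P[m].min(0)*1000),np.round(P[m].max(0)*1000),np.percentile(P[m][:,2],[5,50,95]))
c=snap('scene','s28');gate('s28',c)
P=cloud(c); j=np.dstack([toj(P.reshape(-1,3)).reshape(400,640,2),P[...,2:]*1000])
m=(j[...,0]>-160)&(j[...,0]<-104)&(j[...,1]>-40)&(j[...,1]<40)&(j[...,2]>40)&(j[...,2]<110)
print('pin',np.round(j[m].min(0)),np.round(j[m].max(0)))
cv2.imwrite('pics/s28z.png',cv2.resize(cv2.imread('pics/s28.png')[130:330,200:466],None,fx=3,fy=3,interpolation=cv2.INTER_CUBIC))
snap('top','t28')
E
```

```text
t 25.25 tcp [0.5573 0.2142 0.1831] jig [ 44. 281.] F [ 0.9  0.4 -1.4] xaz -80.4 g 0.999 tilt [-0.001 -0.002 -1.   ]
block [508. 185.  27.] [602. 242.  33.] [0.02911207 0.03041531 0.03161812]
s28 blade x -223.0 -51.0
pin [-139.  -12.   50.] [-104.    3.   66.]
```

View pics/s28z.png

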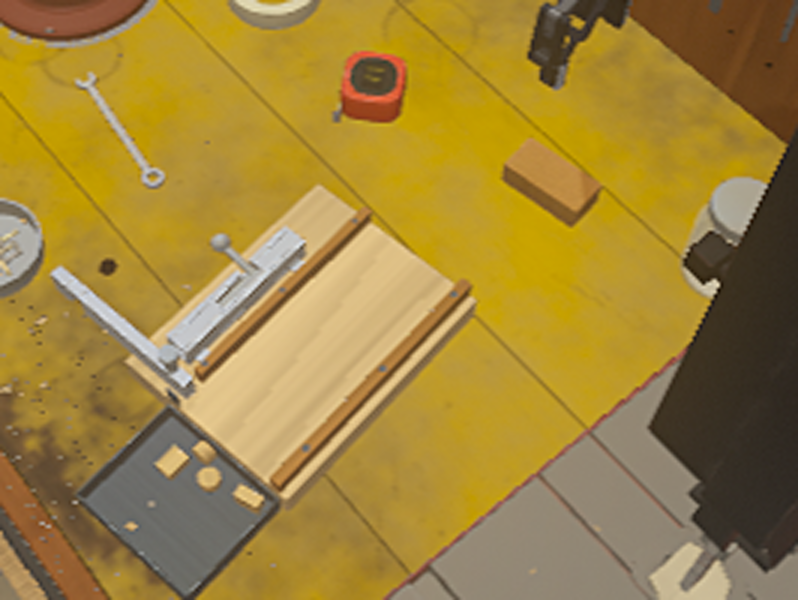

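View pics/t28.png

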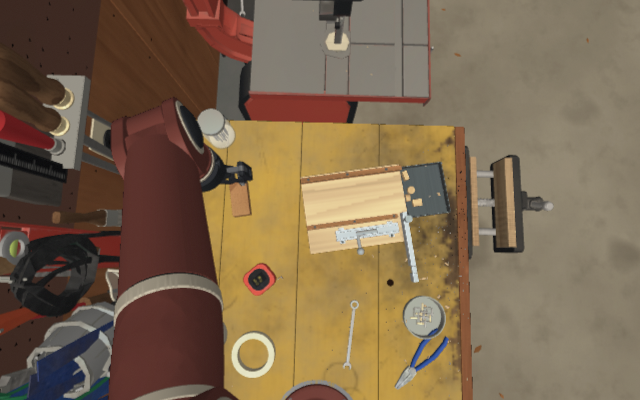

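View pics/w28.png

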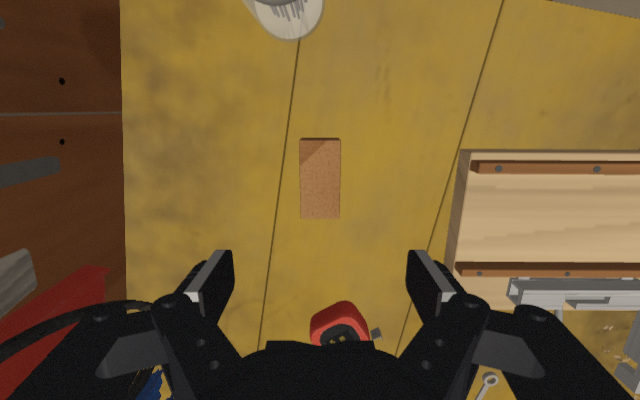

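The three views show the block flat on the bench with its top at 30.4 mm, at (320,178) in the wrist view. All four chips are in the tray, the pin is parked, the gate open, and the tape (260,280) and jar (215,128) are where they started. The gripper is clear, so I'm handing in.

```bash
python3 -c "
from h import *
ticket.sign_off(); st()"
```

```text
the job is handed in; nothing more can be done
the job is handed in; nothing more can be done
```

The job is done and handed in at about 25 s of the 72 s allowed; the sign-off gave no verdict. I pushed the pin along its slot without gripping it and tipped its arm into the notch. Then I slid the gate open, swept the four chips into the tray with the block, and laid the block back on the bench.

**Last checks:**
- **Pin:** parked. The ball on its arm reaches out to jig x −139 mm, and the arm lies at jig y −12 to +3 mm, 50 to 66 mm above the bench.
- **Gate:** fully open by camera, with its blade at about x −225 to −53 mm.
- **Chips:** all four are inside the tray, none higher than 24 mm above the bench, and the bed is empty. One plug leans at the tray's deck-side edge.
- **Block:** flat on the bench, top at 30.4 mm.
- **Bystanders:** the jar and tape measure look unmoved in the pictures; I did not measure them.
- **Contact:** the arm is clear of everything, with the wrist force near zero. The highest wrist force I saw was about 8 N, when the gate met its stop.

**What disagreed:**
- **Fingertip height:** the camera depth puts the shut fingertips about 22 mm higher than the reported TCP. My first gate push, at TCP height 70 mm, therefore passed over the knob without moving the gate. I corrected for the offset and repeated the push.
- **Camera agreement:** the cameras differed by up to about 4 mm on the jig's position, so I used values in between.

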